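Unstack the culture dishes onto the dish warmer

ROBOT

A 6-joint arm with a two-finger parallel gripper is mounted at the origin on a cart in front of the work surface, level with it; the furniture and walls round the work are solid. World frame = base frame: x ahead of the robot, y to its left, z up, the work surface at z = 0. Lengths are in m, angles in rad, forces in N, time in s.
With the tool pointing down it reaches from about 0.375 to 0.975 m from the base axis. Payload 3.8 kg.
Tool frame: the origin (TCP) lies at the very end of the fingers, on their centre line; the grasp point (between the pads) lies robot.hold_point_z behind it (robot.hold_point_z is the distance from the TCP to the grasp point, in m); z points along the fingers, y is the line along which they close (so a half turn about z gives the same grasp; the last joint's range is limited). The gripper opens to 85 mm and grips with 20 to 120 N. Pads are 22 mm wide; open, the fingers measure 114 mm over their backs; the gripper's body (76 mm by 85 mm) begins 54 mm behind the grasp point. The pads swing forward as they close: fully open they stand 13 mm farther back than shut.
Start: joints at [1.09, 0.264, 1.604, -0, 1.274, -0.037], TCP at [0.29, 0.61, 0.231] pointing down, gripper open.
Joint ranges: [-2.63, 2.63], [-0.94, 2.18], [0.31, 2.57], [-1.31, 4.45], [0, 2.66], [-2.55, 2.55]. Speed limits (rad/s): [2.57, 2.57, 3.14, 3.14, 3.14, 3.14].

INTERFACE

Orientations are given as a unit quaternion [w, x, y, z].
In Python, from cell import robot gives the robot as it stands. The module is installed in compiled form; this text tells all that it offers.
- The arm moves only by the tool move_arm, never from a script. Its argument "motion" is one flat list of numbers, 7 for each row, row after row: the shift along the tool's x, y, z scaled (see below), then the turn, a rotation vector about the tool's x, y, z scaled (see below), then the opening, from -1 (shut) to 1 (fully open). In form: [dx, dy, dz, wx, wy, wz, grip, dx, dy, dz, wx, wy, wz, grip, ...]. A call has 1 to 20 rows; each row is the pose to reach, as a shift and turn from the pose commanded when the call began, along the tool's axes at that moment; what a row does not reach only later rows make up. The controller multiplies each number of a shift by 0.3 m and each number of a turn by pi/2 rad. A row lasts 1/10 s, in which the tool goes at most 50 mm and 8.59 degrees, less where a joint would pass 70% of its speed; a pose out of reach is approached as far as the arm can. A call with a number of a shift or a turn outside -1 to 1 is refused whole. A call with a gripper value outside its range is refused whole. The fingers move at their own pace and stop on an object; the grip force is fixed at half the most. Time passes only in rows, so rows that repeat a pose let the fingers close. It gives the time, the measured TCP pose, the force, the opening and the grip force at its end, in the units of the state.
- robot.state(): the state, without advancing time (a new reading comes with each control period).
- robot.snapshot(name): name is "side" or "top"; returns a dict with "image" (480x640x3 uint8, blue, green, red), "fx", "fy", "cx", "cy" (pixels), "origin" and "attitude" of the camera in the world. Camera axes: x right, y down, z forward; pixel columns grow to the right and rows downward; lengths in m; the calibration is good to about 2 mm. A picture is of the moment at which its call begins. There is no depth.
- robot.hand_in(): hands the job in; it is judged then, once.
Trained networks look in the newest picture that a camera, given by its name, has taken for a name from the list of things; names that differ only in an ending like _2 or _b are one class to them, and where a whole thing is asked for, a point or a joint stands for the part that bears it (a point fixed in the world has none). Each returns a list of dicts, best first, with "p" (0 to 1); they miss things now and then, are a little off and sometimes report something else, mostly with a low value. They report only what shows in the picture. A call takes as long as a camera call. They do not tell look-alikes from the thing itself.
- robot.search_frame(camera, target): "rect" ([centre column, centre row, width, height] in pixels, round what is visible of it).
- robot.outline_of(camera, target): "mask" (480x640 bool, what is visible of it) and "rect" ([centre column, centre row, width, height] in pixels, round what is visible of it).
- robot.tip_of(camera, target): "position" ([column, row] in pixels: a listed point, or the origin of a listed thing).
The state is a dict: "t": time; "qpos": joint angles; "qd": joint speeds; "effort": joint torques, N m; "position": TCP position; "eef_rot": TCP orientation; "ft_force": force on the tool from outside, world axes, zero at the start; "torque": the same for the moment, N m; "finger_gap": finger opening in m; "gripper_force": force on a finger pad.
Only numpy, scipy, OpenCV 4.12 (cv2) and the standard library are available. Lean on these libraries where they do the work, as an engineer would, in place of code of your own. Each camera call takes 0.05 s, during which the arm holds its last target. There are 200 camera calls.

TASK

The covered culture dishes have been left on the bench in two piles. Take the piles apart and set each dish, and the chamber slide, lid up in the pocket of the dish warmer that has its shape and size, lying flat on the pocket's floor. Cultures are growing in them, so keep each one level and set it down rather than drop it.

Things in the scene. Friction and masses are not known exactly. Their poses are not given: they have to be found in the camera images.
- small_dish: the smallest round covered culture dish, white, 36 mm across, 12 mm high. It starts as the top of a pile of three. Its origin is the centre of its underside, z up.
- medium_dish: the middle-sized round covered culture dish, white, 47 mm across, 12 mm high. It starts on top of the large or the square dish, sometimes with the small dish on it. Its origin is the centre of its underside, z up.
- large_dish: the largest round covered culture dish, white, 58 mm across, 14 mm high. It starts on the bench at the bottom of one of the two piles. Its origin is the centre of its underside, z up.
- square_dish: a square covered four-well dish, white, 66 x 66 mm, 14 mm high, four rings on its lid. It starts on the bench at the bottom of the other pile. Its x and y axes run along its sides. Its origin is the centre of its underside, z up.
- chamber_slide: a culture chamber slide: a glass slide 76 x 26 mm and 2 mm thick, with a 54 x 26 mm block of eight lidded chambers on its middle, 12 mm high in all. It starts on top of the large or the square dish, sometimes with the small dish on it. Its x axis runs along its length; grip it across its 26 mm width (y). Its origin is the centre of its underside, z up.
- pocket_small_round (a point): the 44 mm round pocket in a dark grey metal insert of the white dish warmer, for the small dish. The point is the centre of the pocket's floor, 34 mm above the bench; the pocket is 4 mm deep, so the insert's flat top is 38 mm above the bench. x and y run along the insert's 94 and 84 mm sides.
- pocket_medium_round (a point): the 55 mm round pocket, for the medium dish; heights and axes as for pocket_small_round. The six inserts lie in the fixed warmer in 2 rows of 3, 97 mm apart along x and 87 mm along y, 2 mm above its white rim; which lies in which bay changes; one has no pocket.
- pocket_large_round (a point): the 66 mm round pocket, for the large dish; heights and axes as for pocket_small_round
- pocket_square (a point): the 74 x 74 mm square pocket, for the square dish; heights and axes as for pocket_small_round
- pocket_slide (a point): the 84 x 34 mm oblong pocket, long along the insert's x, for the chamber slide; heights and axes as for pocket_small_round
There are look-alikes about, which are no part of the job. Leave any green look-alike of the chamber_slide alone. Leave any orange look-alike of the small_dish alone.

How it is judged:
At the end, for the whole second after the job is handed in: Each of the five things lies at rest, released, flat (within 0.05 rad) on the floor of the pocket of its own shape and size: its underside within about 2 mm of that floor and its centre within 9 mm of the pocket's centre (horizontal distance between small_dish and pocket_small_round below 0.009 m and z of small_dish in the frame of pocket_small_round between -0.0025 and 0.0018 m and angle between each of small_dish, medium_dish, large_dish, square_dish, chamber_slide's own z axis and vertical below 0.05 rad and linear speed of each of small_dish, medium_dish, large_dish, square_dish, chamber_slide below 0.02 m/s and contact force between the fingers and small_dish below 0.05 N and horizontal distance between medium_dish and pocket_medium_round below 0.009 m and z of medium_dish in the frame of pocket_medium_round between -0.0025 and 0.0018 m and contact force between the fingers and medium_dish below 0.05 N and horizontal distance between large_dish and pocket_large_round below 0.009 m and z of large_dish in the frame of pocket_large_round between -0.0025 and 0.0018 m and contact force between the fingers and large_dish below 0.05 N and horizontal distance between square_dish and pocket_square below 0.009 m and z of square_dish in the frame of pocket_square between -0.0025 and 0.0018 m and contact force between the fingers and square_dish below 0.05 N and horizontal distance between chamber_slide and pocket_slide below 0.009 m and z of chamber_slide in the frame of pocket_slide between -0.0025 and 0.0018 m and contact force between the fingers and chamber_slide below 0.05 N); the robot touches nothing.
It fails at once if a dish or the slide is tipped by more than 0.5 rad (angle between any of small_dish, medium_dish, large_dish, square_dish, chamber_slide's own z axis and vertical above 0.5 rad).
It fails at once if a dish or the slide is dropped from more than about 20 mm or flung (faster than 0.65 m/s while no finger touches it) ((linear speed of small_dish above 0.65 m/s and contact force between the fingers and small_dish below 0.02 N) or (linear speed of medium_dish above 0.65 m/s and contact force between the fingers and medium_dish below 0.02 N) or (linear speed of large_dish above 0.65 m/s and contact force between the fingers and large_dish below 0.02 N) or (linear speed of square_dish above 0.65 m/s and contact force between the fingers and square_dish below 0.02 N) or (linear speed of chamber_slide above 0.65 m/s and contact force between the fingers and chamber_slide below 0.02 N)).
It also fails if it takes over 128 s, if anything falls off the work surface, if the arm or the gripper's body presses on something with over 40 N, if the wrist force passes 120 N, or if a joint passes its speed limit or range.

## Working session

There is one attempt and no reset: what is moved stays moved. The work goes in short steps, Python scripts to look and compute and a tool call to move; the robot and the scene stay as the last step left them, time stands still between calls to the robot, and variables do not carry over. Pictures are saved under pics/ and viewed, at most 14 in all, crops included, and the job is handed in when it is done.

Besides the shell and the picture viewer there is one more tool, called in YAML: its name, and indented under it one key for each argument. move_arm: Moves the arm, as the interface text tells. Its arguments: {"type":"object","properties":{"motion":{"type":"array","items":{"type":"number","minimum":-1,"maximum":1}}},"required":["motion"]}

```bash
mkdir -p pics
python3 - <<'E'
from cell import robot
import cv2
for n in ("top","side"):
    s=robot.snapshot(n); cv2.imwrite(f"pics/{n}0.png",s["image"])
    print(n,s["fx"],s["fy"],s["cx"],s["cy"],s["origin"],s["attitude"])
print(robot.state()); print(robot.hold_point_z)
E
```

```text
top 488.8107042879467 488.8107042879467 324.44623212800633 239.59005951372203 [0.44082948 0.04682275 1.22730952] [ 0.04307368 -0.70049153  0.7119413  -0.02441023]
side 453.3589316080079 453.3589316080079 317.7086669736895 243.5496966463593 [0.37565938 0.87877835 0.43066825] [ 0.05616384 -0.08217029  0.83133257 -0.54679047]
{'t': 0.1, 'qpos': array([ 1.09009435e+00,  2.64710924e-01,  1.60523335e+00,  3.49982042e-06,
        1.27368568e+00, -3.69040256e-02]), 'qd': array([-9.57859432e-04, -1.59097555e-03, -2.71696152e-03, -3.87852803e-05,
       -2.12520402e-03, -2.06142886e-04]), 'effort': array([ 7.88622001e-04, -5.16706574e+01, -3.68590701e+01,  9.58192186e-05,
        6.16335965e-03, -5.77483320e-06]), 'position': array([0.28952767, 0.60903066, 0.23006641]), 'eef_rot': array([-2.62312996e-04,  2.20082821e-01,  9.75480658e-01, -9.84295594e-04]), 'ft_force': array([-0.38050159, -0.91430593,  0.05915929]), 'torque': array([0.0015452 , 0.01347397, 0.02063741]), 'gripper_force': 0.0, 'finger_gap': 0.08550475591701599}
0.0187
```

View pics/top0.png

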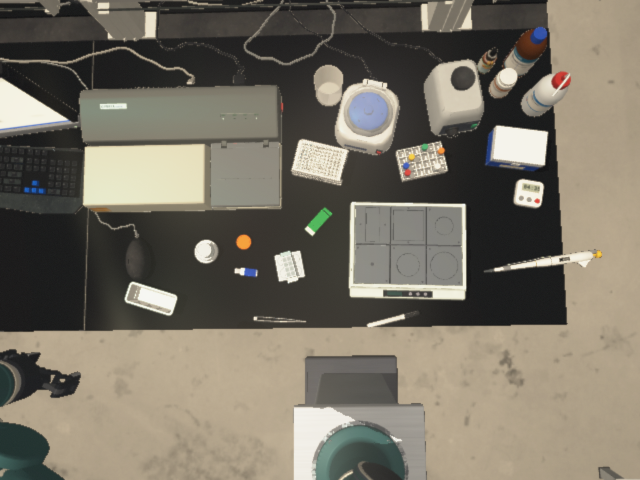

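View pics/side0.png

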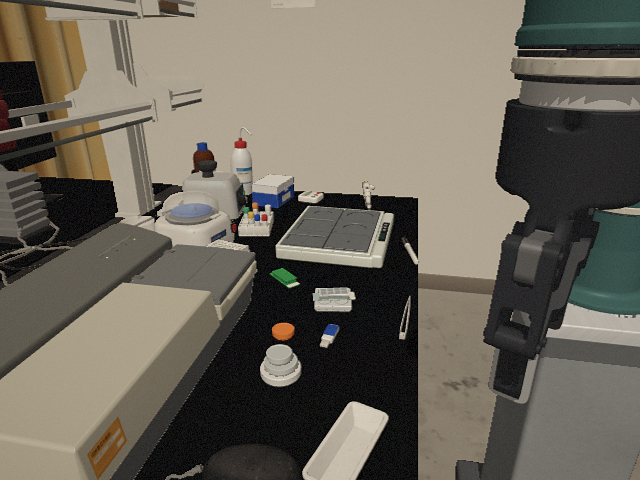

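The top view shows pile A (round dishes) at (206,251) and pile B (square dish with the slide on it) at (289,266). The look-alikes are the orange disc (243,242) and the green slide (319,221). The warmer is at (408,251). The side view has pile A at (280,365), pile B at (333,299), orange at (283,331) and green at (284,278).

```bash
cat > h.py <<'E'
from cell import robot
import numpy as np, cv2
from scipy.spatial.transform import Rotation as R
def rot(q): return R.from_quat([q[1],q[2],q[3],q[0]])
def cam(n):
    s=robot.snapshot(n); return s
def ray(s,p):
    d=rot(s["attitude"]).apply([(p[0]-s["cx"])/s["fx"],(p[1]-s["cy"])/s["fy"],1.]); return np.array(s["origin"]),d
def onz(s,p,z):
    o,d=ray(s,p); return o+d*(z-o[2])/d[2]
def tri(s1,p1,s2,p2):
    o1,d1=ray(s1,p1);o2,d2=ray(s2,p2)
    t=np.linalg.lstsq(np.c_[d1,-d2],o2-o1,rcond=None)[0]
    a=o1+d1*t[0];b=o2+d2*t[1]; return (a+b)/2,np.linalg.norm(a-b)
def proj(s,P):
    c=rot(s["attitude"]).inv().apply(np.atleast_2d(P)-s["origin"]); return np.c_[c[:,0]/c[:,2]*s["fx"]+s["cx"],c[:,1]/c[:,2]*s["fy"]+s["cy"]]
E
python3 - <<'E'
from h import *
S={n:cam(n) for n in("top","side")}
t=S["top"]["image"]; 
a=cv2.resize(t[195:305,340:475],None,fx=4.4,fy=4.4,interpolation=cv2.INTER_CUBIC)
b=cv2.resize(t[225:295,185:320],None,fx=4.4,fy=4.4,interpolation=cv2.INTER_CUBIC)
b=cv2.resize(b,(a.shape[1],int(b.shape[0]))); im=np.vstack([a,b]);print(im.shape)
im=im[:,:]; 
cv2.imwrite("pics/crop.png",cv2.resize(im,None,fx=.75,fy=.75))
for k in ["small_dish","medium_dish","large_dish","square_dish","chamber_slide","pocket_small_round","pocket_medium_round","pocket_large_round","pocket_square","pocket_slide"]:
    r={n:robot.tip_of(n,k) for n in S}
    for n in S: print(k,n,[(np.round(x["position"],1).tolist(),round(x["p"],2)) for x in r[n][:3]])
    if r["top"] and r["side"]:
        P,e=tri(S["top"],r["top"][0]["position"],S["side"],r["side"][0]["position"]);print("   ",P.round(4),round(e,4), onz(S["top"],r["top"][0]["position"],.034 if k[0]=='p' else 0).round(4))
E
```

```text
(792, 594, 3)
small_dish top [([203.4, 252.9], 0.69), ([241.9, 241.6], 0.58)]
small_dish side [([277.4, 358.4], 0.95), ([285.4, 335.4], 0.6)]
    [0.5319 0.3784 0.0299] 0.0081 [0.5302 0.3856 0.    ]
medium_dish top [([202.2, 253.4], 0.6)]
medium_dish side [([278.8, 367.0], 0.92)]
    [0.5301 0.3839 0.0197] 0.0053 [0.5289 0.3887 0.    ]
large_dish top [([209.1, 251.0], 0.69)]
large_dish side [([280.4, 372.3], 0.68)]
    [ 5.348e-01  3.712e-01 -1.000e-04] 0.0001 [0.5347 0.3711 0.    ]
square_dish top [([290.8, 265.0], 0.9)]
square_dish side [([307.1, 237.3], 0.72), ([331.6, 296.7], 0.69), ([331.1, 302.7], 0.66)]
    [0.5154 0.1573 0.1244] 0.0512 [0.4959 0.164  0.    ]
chamber_slide top [([313.5, 219.3], 0.62), ([290.6, 265.7], 0.57)]
chamber_slide side [([281.9, 277.7], 0.84), ([331.6, 299.4], 0.55)]
    [0.608  0.1046 0.01  ] 0.0028 [0.6108 0.1054 0.    ]
pocket_small_round top [([442.6, 226.8], 0.77), ([407.6, 225.7], 0.65)]
pocket_small_round side [([327.8, 214.6], 0.61)]
    [ 0.5763 -0.2122  0.0349] 0.0107 [ 0.5817 -0.2117  0.034 ]
pocket_medium_round top [([408.5, 264.0], 0.67), ([287.8, 265.4], 0.16)]
pocket_medium_round side [([353.6, 223.3], 0.74), ([331.9, 301.5], 0.53)]
    [ 0.4922 -0.1237  0.0492] 0.0012 [ 0.4922 -0.1259  0.034 ]
pocket_large_round top [([443.3, 266.0], 0.77)]
pocket_large_round side [([363.3, 214.7], 0.71)]
    [ 0.4822 -0.2084  0.042 ] 0.0071 [ 0.486  -0.2098  0.034 ]
pocket_square top [([407.9, 226.6], 0.83)]
pocket_square side []
pocket_slide top [([371.7, 223.8], 0.89), ([410.8, 265.3], 0.28)]
pocket_slide side [([307.3, 237.6], 0.89), ([276.8, 358.8], 0.68)]
    [ 0.589  -0.0391  0.0397] 0.0051 [ 0.5923 -0.0391  0.034 ]
```

View pics/crop.png

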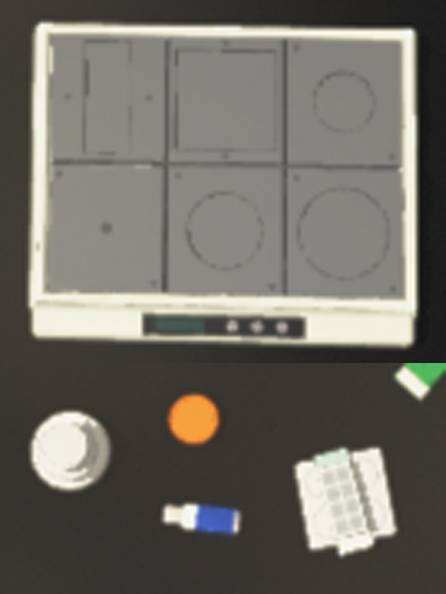

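The crop shows these pockets: slide upper-left, square upper-middle, small upper-right, blank lower-left, medium lower-middle, large lower-right. Candidates:
- **Small dish:** white disc at (203,252), or the orange one at (243,242). I choose the white one.
- **Slide:** white at (290,266) on the square dish, or the green one at (319,221). I choose the white one.

Next I fit models to the network masks in both views.

```bash
cat > fit.py <<'E'
from h import *
from scipy.optimize import minimize
K=4
C=np.linspace(0,2*np.pi,48,endpoint=False)
def shape(k):
    if k in RAD: return np.c_[np.cos(C),np.sin(C)]*RAD[k]
    a,b=BOX[k]; return np.array([[1,1],[-1,1],[-1,-1],[1,-1]])*[a/2,b/2]
RAD=dict(small_dish=.018,medium_dish=.0235,large_dish=.029); BOX=dict(square_dish=(.066,.066),chamber_slide=(.076,.026))
H=dict(small_dish=.012,medium_dish=.012,large_dish=.014,square_dish=.014,chamber_slide=.012)
def sil(s,k,p,rect):
    x,y,z,w=p; r=np.array([[np.cos(w),-np.sin(w)],[np.sin(w),np.cos(w)]])
    def hull(xy,z0,z1):
        q=xy@r.T+[x,y]; P=np.vstack([np.c_[q,np.full(len(q),z0)],np.c_[q,np.full(len(q),z1)]])
        return cv2.convexHull(((proj(s,P)+.5-rect[:2])*K*16).astype(np.int32))
    m=np.zeros(((rect[3])*K,(rect[2])*K),np.uint8)
    hs=[hull(shape(k),z,z+H[k])] if k!="chamber_slide" else [hull(shape(k),z,z+.002),hull(shape(k)*[54/76,1],z,z+.012)]
    for h in hs: cv2.fillConvexPoly(m,h,1,shift=4)
    return m>0
def fit(S,masks,k,p0,above=(),yaw=False,fixz=False):
    """masks: {cam: visible mask}; above: list of (k,p) that may cover it"""
    D={}
    for n,m in masks.items():
        ys,xs=np.nonzero(m); rect=(xs.min()-14,ys.min()-14,np.ptp(xs)+28,np.ptp(ys)+28)
        c=cv2.resize(m[rect[1]:rect[1]+rect[3],rect[0]:rect[0]+rect[2]].astype(np.uint8)*255,None,fx=K,fy=K,interpolation=cv2.INTER_LINEAR)>127
        cov=np.zeros_like(c)
        for a in above: cov|=sil(S[n],*a,rect)
        D[n]=(c&~cov,cov,rect)
    def cost(v):
        p=list(p0)
        p[0]+=v[0]*.01;p[1]+=v[1]*.01
        if not fixz:p[2]+=v[2]*.01
        if yaw:p[3]+=v[3]*.3
        t=0
        for n,(c,cov,rect) in D.items():
            m=sil(S[n],k,p,rect)&~cov; t+=1-(m&c).sum()/max(1,(m|c).sum())
        return t
    X0=np.vstack([np.zeros(4),np.eye(4)*.7])
    r=minimize(cost,np.zeros(4),method="Nelder-Mead",options=dict(initial_simplex=X0,maxiter=250,xatol=1e-3,fatol=1e-4))
    v=r.x; p=list(p0);p[0]+=v[0]*.01;p[1]+=v[1]*.01
    if not fixz:p[2]+=v[2]*.01
    if yaw:p[3]+=v[3]*.3
    return np.array(p),r.fun/len(D)
E
python3 - <<'E'
from fit import *
S={n:cam(n) for n in("top","side")}
near=dict(top=[(206,251),(289,266)],side=[(280,365),(333,299)])
def mask(n,k,i):
    for r in robot.outline_of(n,k):
        if np.hypot(*(np.array(r["rect"][:2])-near[n][i]))<16: return r["mask"]>0
def go(k,i,p0,above,yaw=False):
    M={n:mask(n,k,i) for n in S}; M={n:m for n,m in M.items() if m is not None and m.sum()>20}
    for fz in (False,True):
        p,e=fit(S,M,k,p0,above,yaw,fz); print(k,list(M),[int(m.sum()) for m in M.values()],"fixz" if fz else "free",p.round(4),round(e,3))
    return (k,p)
print("pile A")
a=go("small_dish",0,[.532,.378,.026,0],[])
b=go("medium_dish",0,[.533,.376,.014,0],[a])
go("large_dish",0,[.535,.371,0,0],[a,b])
print("pile B")
s=go("chamber_slide",1,[.496,.164,.014,.2],[],True)
go("square_dish",1,[.496,.164,0,.2],[s],True)
# warmer inserts: grey area
t=S["top"]["image"]; sub=t[195:305,340:475].astype(int)
g=((sub.max(2)<150)&(sub.min(2)>70)).astype(np.uint8)
g=cv2.morphologyEx(g,cv2.MORPH_CLOSE,np.ones((5,5)));n,l,st,_=cv2.connectedComponentsWithStats(g);j=1+st[1:,4].argmax();print(st[j])
c=max(cv2.findContours((l==j).astype(np.uint8),0,2)[0],key=cv2.contourArea).reshape(-1,2)
W=np.array([onz(S["top"],q+[340,195],.038)[:2] for q in c])
r=cv2.minAreaRect((W*1000).astype(np.float32));print("warmer rect",r)
np.save("w.npy",W)
for k in("pocket_small_round","pocket_medium_round","pocket_large_round","pocket_square","pocket_slide"):
    print(k,onz(S["top"],robot.tip_of("top",k)[0]["position"],.034).round(4))
E
```

```text
pile A
small_dish ['top', 'side'] [151, 411] free [0.5358 0.374  0.0276 0.    ] 0.196
small_dish ['top', 'side'] [151, 411] fixz [0.5359 0.3728 0.026  0.    ] 0.202
medium_dish ['side'] [422] free [0.5379 0.3605 0.0039 0.    ] 0.082
medium_dish ['side'] [422] fixz [0.5343 0.3721 0.014  0.    ] 0.097
large_dish ['top', 'side'] [101, 524] free [ 5.350e-01  3.712e-01 -2.000e-04  0.000e+00] 0.357
large_dish ['top', 'side'] [101, 524] fixz [0.535  0.3715 0.     0.    ] 0.357
pile B
chamber_slide ['top', 'side'] [339, 453] free [0.4926 0.1683 0.0158 0.2436] 0.094
chamber_slide ['top', 'side'] [339, 453] fixz [0.4926 0.1676 0.014  0.248 ] 0.126
square_dish ['top', 'side'] [420, 447] free [0.4945 0.1664 0.0016 0.178 ] 0.132
square_dish ['top', 'side'] [420, 447] fixz [0.4944 0.1665 0.     0.1805] 0.139
[  10    6  117   89 8827]
warmer rect ((540.0509033203125, -124.10624694824219), (282.9847106933594, 209.0301513671875), 87.63532257080078)
pocket_small_round [ 0.5765 -0.2147  0.034 ]
pocket_medium_round [ 0.492  -0.1249  0.034 ]
pocket_large_round [ 0.4935 -0.2105  0.034 ]
pocket_square [ 0.5827 -0.1295  0.034 ]
pocket_slide [ 0.5904 -0.0464  0.034 ]
```

```bash
cat > warm.py <<'E'
from fit import *
BAY=dict(slide=(48.5,87),square=(48.5,0),small=(48.5,-87),blank=(-48.5,87),medium=(-48.5,0),large=(-48.5,-87))
PR=dict(small=22,medium=27.5,large=33); PB=dict(square=(74,74),slide=(84,34))
def loc(b,p):
    x,y,z,w=p; u,v=np.array(BAY[b])/1000
    return np.array([x+u*np.cos(w)-v*np.sin(w),y+u*np.sin(w)+v*np.cos(w)])
def render(s,p,rect):
    x,y,z,w=p;r=np.array([[np.cos(w),-np.sin(w)],[np.sin(w),np.cos(w)]])
    m=np.full((rect[3]*K,rect[2]*K),50,np.uint8)
    def P(xy,dz): 
        q=np.asarray(xy)/1000@r.T+[x,y]; return ((proj(s,np.c_[q,np.full(len(q),z+dz)])+.5-rect[:2])*K*16).astype(np.int32)
    box=lambda a,b,c=(0,0):np.array([[a/2,b/2],[-a/2,b/2],[-a/2,-b/2],[a/2,-b/2]])+c
    cv2.fillConvexPoly(m,P(box(212,282),-.002),220,shift=4)
    cv2.fillConvexPoly(m,P(box(194,261),-.002),50,shift=4)
    for b,c in BAY.items():
        cv2.fillConvexPoly(m,P(box(94,84,c),0),110,shift=4)
        o=np.c_[np.cos(C),np.sin(C)]*PR[b]+c if b in PR else box(*PB[b],c) if b in PB else None
        if o is not None: cv2.polylines(m,[P(o,0)],True,80,3,shift=4)
    return cv2.resize(cv2.GaussianBlur(m,(0,0),2.5),(rect[2],rect[3]),interpolation=cv2.INTER_AREA).astype(float)
RECT=dict(top=(352,206,112,82),side=(283,207,98,50))
E
python3 - <<'E'
from warm import *
S={n:cam(n) for n in("top","side")}
G={n:cv2.cvtColor(S[n]["image"],cv2.COLOR_BGR2GRAY).astype(float) for n in S}
def run(cs,fz):
    def cost(v):
        p=[.54+v[0]*.01,-.124+v[1]*.01,.038+(0 if fz else v[2]*.01),-.04+v[3]*.05];t=0
        for n in cs:
            R_=RECT[n];im=G[n][R_[1]:R_[1]+R_[3],R_[0]:R_[0]+R_[2]]
            t-=np.corrcoef(im.ravel(),render(S[n],p,R_).ravel())[0,1]
        return t
    best=None
    for st in ((0,0,0,0),(.6,.4,0,0),(-.6,-.4,0,0),(.6,-.4,0,1)):
        r=minimize(cost,st,method="Nelder-Mead",options=dict(initial_simplex=np.array(st)+np.vstack([np.zeros(4),np.eye(4)*.6])))
        if best is None or r.fun<best.fun:best=r
    v=best.x;p=np.array([.54+v[0]*.01,-.124+v[1]*.01,.038+(0 if fz else v[2]*.01),-.04+v[3]*.05]);print(cs,fz,p.round(4),round(best.fun,3));return p
p=run(["top"],True);run(["side"],True);run(["top","side"],False);p2=run(["top","side"],True)
np.save("warm.npy",p2)
for b in BAY: print(b,loc(b,p).round(4),loc(b,p2).round(4))
# overlay of everything
def ov(n,rc,f,objs,name):
    im=cv2.resize(S[n]["image"][rc[1]:rc[1]+rc[3],rc[0]:rc[0]+rc[2]],None,fx=f,fy=f,interpolation=cv2.INTER_CUBIC)
    for k,q in objs:
        m=sil(S[n],k,q,rc).astype(np.uint8);m=cv2.resize(m,(im.shape[1],im.shape[0]),interpolation=0)
        cv2.drawContours(im,cv2.findContours(m,0,2)[0],-1,dict(s=(0,0,255),m=(0,200,0),l=(255,0,0),c=(0,0,255))[k[0]] if k!="square_dish" else (255,0,255),1)
    return cv2.resize(im,(390,290))
A=[("small_dish",[.5358,.373,.026,0]),("medium_dish",[.5343,.3721,.014,0]),("large_dish",[.535,.3713,0,0])]
B=[("chamber_slide",[.4926,.168,.014,.246]),("square_dish",[.4944,.1665,0,.18])]
cv2.imwrite("pics/ov1.png",np.vstack([np.hstack([ov("top",(185,232,50,38),8,A,0),ov("side",(250,336,62,54),8,A,0)]),np.hstack([ov("top",(265,245,50,42),8,B,0),ov("side",(305,280,56,40),8,B,0)])]))
E
```

```text
['top'] True [ 0.5412 -0.1247  0.038  -0.0318] -0.949
['side'] True [ 0.5375 -0.1057  0.038  -0.0043] -0.458
['top', 'side'] False [ 0.5419 -0.1254  0.0299 -0.026 ] -1.36
['top', 'side'] True [ 0.5402 -0.1246  0.038  -0.0339] -1.244
slide [ 0.5924 -0.0393] [ 0.5916 -0.0393]
square [ 0.5896 -0.1262] [ 0.5887 -0.1262]
small [ 0.5869 -0.2132] [ 0.5857 -0.2132]
blank [ 0.4955 -0.0362] [ 0.4947 -0.036 ]
medium [ 0.4927 -0.1231] [ 0.4918 -0.1229]
large [ 0.4899 -0.2101] [ 0.4888 -0.2099]
```

View pics/ov1.png

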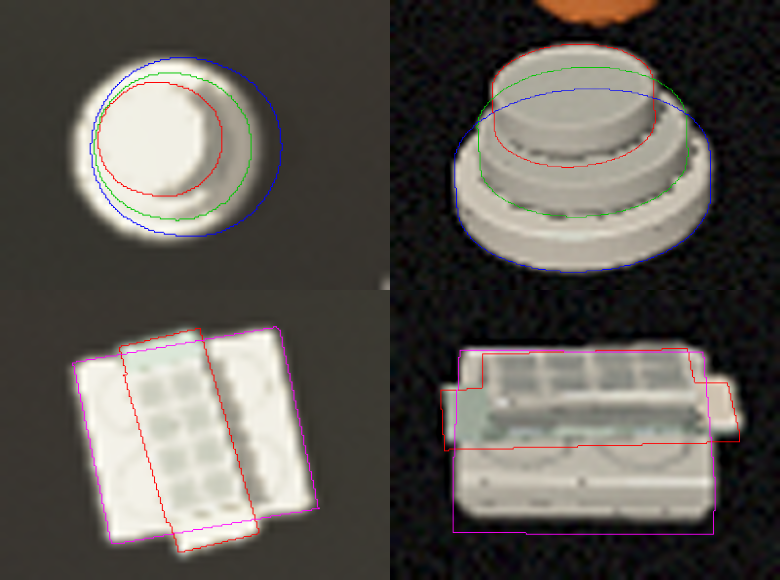

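The overlay fits pile B and the small dish well in the top view. The side camera sits about 2 px off, so I take xy from the top camera. Large and medium will be refined once they are uncovered. Next is a helper that turns targets into move numbers.

```bash
cat > mv.py <<'E'
from h import *
def to(x,y,z,yaw,wrap=True):
    """numbers of a move to TCP x,y,z, tool y axis at angle yaw (deg, mod 180), tool straight down"""
    s=robot.state(); T=rot(s["eef_rot"]); d=T.inv().apply(np.array([x,y,z])-s["position"])
    best=None
    for a in (yaw,yaw+180):
        yy=np.deg2rad(a); Y=np.array([np.cos(yy),np.sin(yy),0]);Z=np.array([0,0,-1.]);X=np.cross(Y,Z)
        v=(T.inv()*R.from_matrix(np.c_[X,Y,Z])).as_rotvec()
        if best is None or np.linalg.norm(v)<np.linalg.norm(best):best=v
    print("->",(d/.3).round(3).tolist(),(best/(np.pi/2)).round(3).tolist(),"dist",np.linalg.norm(d).round(3),"t",s["t"],"q6",s["qpos"][5].round(2))
def st():
    s=robot.state();print(s["t"],s["position"].round(4),"gap",round(s["finger_gap"],4),"F",s["ft_force"].round(1),"grip",s["gripper_force"])
E
python3 -c "
from mv import *
to(.5358,.373,.10,0); to(.5358,.373,.031,0)"
```

```text
-> [-1.079, -0.36, 0.438] [0.0, 0.0, 0.718] dist 0.366 t 2.15 q6 -0.04
-> [-1.079, -0.36, 0.668] [0.0, 0.0, 0.718] dist 0.396 t 2.15 q6 -0.04
```

move_arm:
  motion: [-0.5, -0.18, 0.1, 0, 0, 0.36, 1, -0.98, -0.34, 0.4, 0, 0, 0.718, 1, -0.98, -0.34, 0.4, 0, 0, 0.718, 1, -0.98, -0.34, 0.4, 0, 0, 0.718, 1, -0.98, -0.34, 0.4, 0, 0, 0.718, 1, -0.98, -0.34, 0.4, 0, 0, 0.718, 1, -0.98, -0.34, 0.4, 0, 0, 0.718, 1, -0.98, -0.34, 0.4, 0, 0, 0.718, 1, -0.98, -0.34, 0.4, 0, 0, 0.718, 1, -0.98, -0.34, 0.4, 0, 0, 0.718, 1, -0.98, -0.34, 0.4, 0, 0, 0.718, 1, -0.98, -0.34, 0.4, 0, 0, 0.718, 1]

```text
t: 3.35
position: [0.5113, 0.3922, 0.1119]
eef_rot: [0.0, 0.707, 0.708, 0.001]
ft_force: [-0.4, -0.1, -0.6]
finger_gap: 0.0853
gripper_force: 0.0
```

```bash
python3 -c "
from mv import *
st(); to(.5358,.373,.10,0); to(.5358,.373,.031,0)"
```

```text
3.35 [0.5113 0.3922 0.1119] gap 0.0853 F [-0.4 -0.1 -0.6] grip 0.0
-> [-0.064, 0.082, 0.04] [0.001, -0.0, 0.001] dist 0.033 t 3.35 q6 0.61
-> [-0.064, 0.081, 0.27] [0.001, -0.0, 0.001] dist 0.087 t 3.35 q6 0.61
```

move_arm:
  motion: [-0.064, 0.081, 0.04, 0, 0, 0, 1, -0.064, 0.081, 0.14, 0, 0, 0, 1, -0.064, 0.081, 0.22, 0, 0, 0, 1, -0.064, 0.081, 0.27, 0, 0, 0, 1, -0.064, 0.081, 0.27, 0, 0, 0, 1, -0.064, 0.081, 0.27, 0, 0, 0, 1]

```text
t: 3.95
position: [0.5358, 0.3726, 0.0307]
eef_rot: [0.0, 0.707, 0.707, 0.0]
ft_force: [0.7, -0.2, 0.2]
finger_gap: 0.0857
gripper_force: 0.0
```

```bash
python3 -c "
from mv import *
st(); to(.5358,.373,.031,0)
S={n:cam(n) for n in('top','side')}
a=cv2.resize(S['top']['image'][215:285,165:245],(460,400),interpolation=2);b=cv2.resize(S['side']['image'][300:410,220:340],(436,400),interpolation=2)
cv2.imwrite('pics/g1.png',np.hstack([a,b])[:,:800])"
```

```text
3.95 [0.5358 0.3726 0.0307] gap 0.0857 F [ 0.7 -0.2  0.2] grip 0.0
-> [0.001, -0.0, -0.001] [0.0, -0.0, 0.0] dist 0.0 t 3.95 q6 0.57
```

View pics/g1.png

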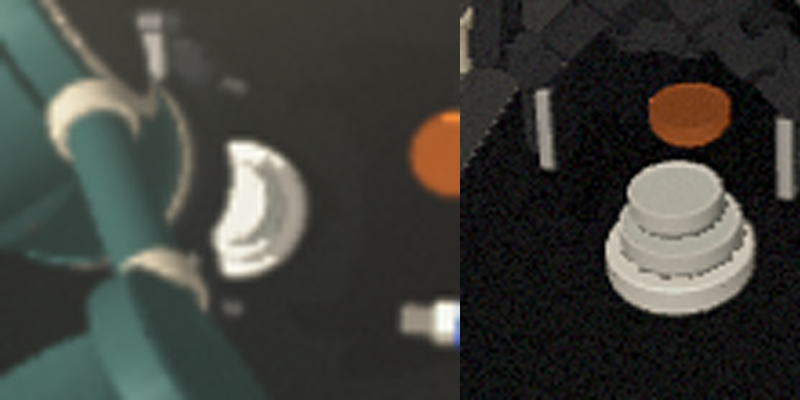

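```bash
python3 -c "
from mv import *
s=cam('side')
for z in(.040,.044,.048): print(z,proj(s,[.5358,.3726,z]),proj(s,[[.5783,.3726,z],[.4933,.3726,z]]).round(1).tolist())
for y in(.368,.3726,.378): print(y,proj(s,[.5358,y,.038]))
im=s['image'];
"
```

```text
0.04 [[278.4683539  349.94059275]] [[249.8, 346.4], [307.9, 353.5]]
0.044 [[278.3609637  347.59375906]] [[249.6, 344.1], [307.8, 351.2]]
0.048 [[278.25303918 345.23524868]] [[249.4, 341.8], [307.8, 348.8]]
0.368 [[279.41451668 349.16125345]]
0.3726 [[278.52184986 351.10965791]]
0.378 [[277.45909501 353.42930984]]
```

move_arm:
  motion: [-0.01, 0, 0, 0, 0, 0, 1, -0.01, 0, 0, 0, 0, 0, 0, -0.01, 0, 0, 0, 0, 0, -0.3, -0.01, 0, 0, 0, 0, 0, -1, -0.01, 0, 0, 0, 0, 0, -1, -0.01, 0, 0, 0, 0, 0, -1, -0.01, 0, 0, 0, 0, 0, -1, -0.01, 0, 0, 0, 0, 0, -1]

```text
t: 4.9
position: [0.5363, 0.3693, 0.0309]
eef_rot: [0.0, 0.707, 0.707, 0.001]
ft_force: [-0.0, -0.9, 5.2]
finger_gap: 0.0327
gripper_force: 59.7
```

```bash
python3 -c "
from mv import *
st(); to(.5865,-.2132,.10,-1.8)"
```

```text
4.9 [0.5363 0.3693 0.0309] gap 0.0327 F [-0.  -0.9  5.2] grip 59.730865359306335
-> [-1.941, 0.169, -0.231] [0.001, -0.0, 0.019] dist 0.589 t 4.9 q6 0.57
```

```bash
python3 -c "
from mv import *
S={n:cam(n) for n in('top','side')}
a=cv2.resize(S['top']['image'][215:285,165:245],(360,315),interpolation=2);b=cv2.resize(S['side']['image'][320:400,235:325],(436,388),interpolation=2)
cv2.imwrite('pics/g2.png',np.hstack([cv2.copyMakeBorder(a,0,73,0,0,0),b])[:,:800])"
```

```text
(no output)
```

View pics/g2.png

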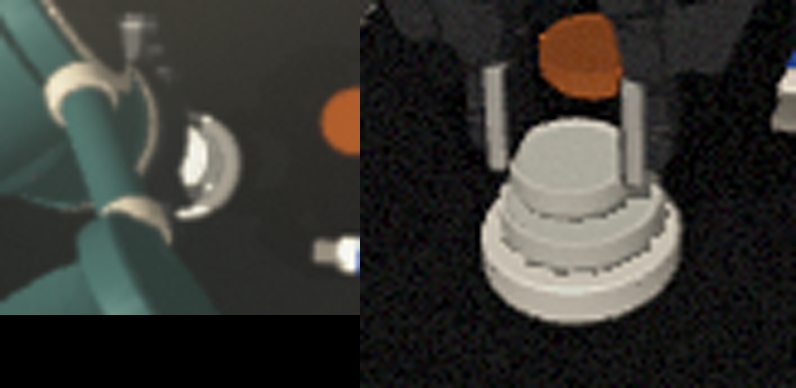

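The pads took hold behind the dish's centre, because I shifted the wrong way. I reopen and regrip 9 mm towards +y.

move_arm:
  motion: [0, 0, 0, 0, 0, 0, 0.1, 0, 0, 0, 0, 0, 0, 0.1, 0, 0, 0, 0, 0, 0, 0.1, 0.03, 0, 0, 0, 0, 0, 0.1, 0.03, 0, 0, 0, 0, 0, 0.1, 0.03, 0, 0, 0, 0, 0, -1, 0.03, 0, 0, 0, 0, 0, -1, 0.03, 0, 0, 0, 0, 0, -1, 0.03, 0, 0, 0, 0, 0, -1, 0.03, 0, 0, 0, 0, 0, -1]

```text
t: 6.0
position: [0.5361, 0.3784, 0.0307]
eef_rot: [-0.0, 0.707, 0.707, 0.001]
ft_force: [-0.9, 3.3, 2.1]
finger_gap: 0.0324
gripper_force: 59.6
```

move_arm:
  motion: [0, 0, -0.02, 0, 0, 0, -1, 0, 0, -0.07, 0, 0, 0, -1, 0, 0, -0.15, 0, 0, 0, -1, 0, 0, -0.23, 0, 0, 0, -1, 0, 0, -0.23, 0, 0, 0, -1]

```text
t: 6.5
position: [0.5388, 0.3797, 0.1048]
eef_rot: [0.001, 0.707, 0.707, 0.004]
ft_force: [0.4, -0.5, -0.0]
finger_gap: 0.0324
gripper_force: 59.5
```

```bash
python3 -c "
from mv import *
st(); to(.5865,-.2132,.10,-1.8)
S={n:cam(n) for n in('top','side')}
np.save('S1.npy',S,allow_pickle=True)
a=cv2.resize(S['top']['image'][225:275,175:235],(380,316),interpolation=2);b=cv2.resize(S['side']['image'][280:400,220:340],(388,388),interpolation=2)
cv2.imwrite('pics/g3.png',np.hstack([cv2.copyMakeBorder(a,0,72,0,0,0),b])[:,:800])"
```

```text
6.5 [0.5388 0.3797 0.1048] gap 0.0324 F [ 0.4 -0.5 -0. ] grip 59.54239010810852
-> [-1.976, 0.161, 0.008] [0.004, -0.003, 0.019] dist 0.595 t 6.5 q6 0.58
```

View pics/g3.png

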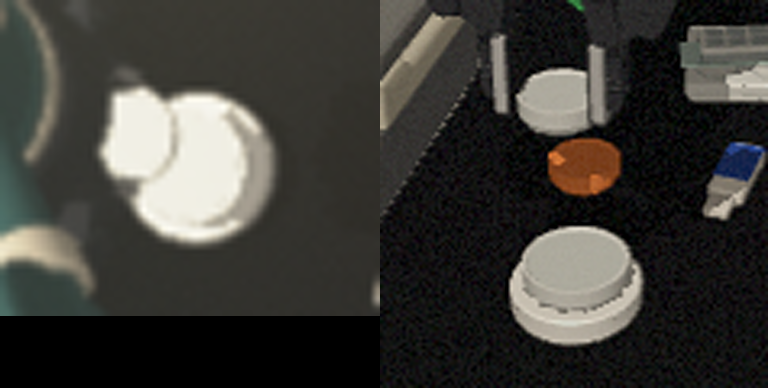

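```bash
python3 -c "
from mv import *
s=cam('side');t=cam('top')
for y in (.370,.375,.38,.385):print(y,proj(s,[.5388,y,.1121]),'want row',280+88*.309+2)
for c in (203.5,204.4,205.3):print('med',c,onz(t,(c,251.2),.026))
for c in (203.5,204.4,205.3):print('medbot',onz(t,(c,251.2),.014))
g=cv2.cvtColor(t['image'],cv2.COLOR_BGR2GRAY)
print(g[238:266,192:222][::2].tolist())
"
python3 - <<'E'
import sys;sys.path.insert(0,'.')
from fit import *
t=cam('top')
for k in ('medium_dish','large_dish'):
    for r in robot.outline_of('top',k)[:2]: print(k,r['rect'],r['p'])
# union white mask silhouette excluding held small: fit large by its right part
E
```

```text
0.37 [[274.84991025 304.56721059]] want row 309.192
0.375 [[273.7966526  306.46325296]] want row 309.192
0.38 [[272.72772353 308.38750653]] want row 309.192
0.385 [[271.64277066 310.34060566]] want row 309.192
med 203.5 [0.53248189 0.37825779 0.026     ]
med 204.4 [0.53244398 0.37600951 0.026     ]
med 205.3 [0.53240607 0.37376146 0.026     ]
medbot [0.53339742 0.38156853 0.014     ]
medbot [0.53335912 0.37929779 0.014     ]
medbot [0.53332083 0.37702728 0.014     ]
[[56, 58, 69, 91, 92, 91, 88, 60, 55, 55, 55, 55, 54, 56, 55, 55, 55, 54, 53, 54, 55, 54, 54, 55, 55, 53, 54, 54, 54, 54], [56, 63, 90, 96, 104, 114, 126, 112, 87, 105, 153, 182, 228, 234, 234, 233, 225, 186, 130, 94, 64, 54, 54, 53, 53, 54, 53, 54, 53, 53], [58, 103, 207, 235, 237, 238, 237, 237, 234, 228, 218, 235, 239, 239, 240, 243, 243, 243, 239, 197, 220, 179, 97, 58, 51, 53, 53, 52, 53, 53], [58, 105, 212, 237, 238, 238, 238, 238, 238, 237, 229, 178, 233, 238, 237, 238, 238, 237, 234, 189, 167, 199, 230, 164, 82, 52, 50, 50, 52, 53], [67, 137, 235, 238, 238, 239, 238, 238, 238, 238, 235, 221, 203, 236, 238, 238, 23
[... 717 characters left out ...]
, 238, 238, 238, 236, 231, 233, 183, 159, 160, 154, 131, 78, 49, 47, 48, 51], [54, 52, 52, 60, 118, 228, 239, 236, 233, 237, 238, 238, 238, 238, 238, 237, 238, 232, 207, 160, 157, 158, 151, 124, 75, 50, 47, 48, 50, 51], [53, 53, 51, 52, 55, 87, 159, 221, 241, 242, 238, 235, 230, 218, 219, 187, 174, 175, 188, 231, 204, 142, 91, 59, 48, 48, 50, 49, 49, 49], [53, 50, 50, 50, 50, 50, 52, 68, 112, 147, 162, 209, 219, 234, 233, 222, 202, 174, 132, 93, 63, 51, 49, 49, 49, 49, 49, 49, 50, 49], [53, 54, 50, 51, 50, 49, 49, 49, 51, 49, 51, 54, 57, 59, 58, 57, 54, 52, 49, 50, 49, 50, 50, 49, 49, 49, 50, 49, 49, 49]]
medium_dish [208.1, 253.6, 16.7, 14.0] 0.67
medium_dish [290.0, 266.0, 28.7, 29.4] 0.43
```

move_arm:
  motion: [-0.1, 0.01, 0, 0, 0, 0, -1, -0.25, 0.02, 0, 0, 0, 0, -1, -0.4, 0.04, 0, 0, 0, 0, -1, -0.55, 0.05, 0, 0, 0, 0, -1, -0.7, 0.06, 0, 0, 0, 0, -1, -0.85, 0.08, 0, 0, 0, 0, -1, -1, 0.09, 0, 0, 0, 0, -1]

```text
t: 7.55
position: [0.5622, 0.0762, 0.0986]
eef_rot: [-0.0, 0.707, 0.707, -0.0]
ft_force: [0.9, 0.4, -0.7]
finger_gap: 0.0325
gripper_force: 59.5
```

```bash
python3 -c "
from mv import *
st(); to(.5865,-.2145,.08,-1.8)"
```

```text
7.55 [0.5622 0.0762 0.0986] gap 0.0325 F [ 0.9  0.4 -0.7] grip 59.54821050167084
-> [-0.969, 0.082, 0.062] [-0.001, 0.0, 0.02] dist 0.292 t 7.55 q6 0.09
```

move_arm:
  motion: [-0.15, 0.01, 0, 0, 0, 0, -1, -0.3, 0.02, 0, 0, 0, 0.02, -1, -0.45, 0.04, 0, 0, 0, 0.02, -1, -0.6, 0.05, 0, 0, 0, 0.02, -1, -0.75, 0.06, 0, 0, 0, 0.02, -1, -0.9, 0.08, 0.03, 0, 0, 0.02, -1, -0.965, 0.082, 0.06, 0, 0, 0.02, -1, -0.965, 0.082, 0.06, 0, 0, 0.02, -1, -0.965, 0.082, 0.06, 0, 0, 0.02, -1, -0.965, 0.082, 0.06, 0, 0, 0.02, -1]

```text
t: 8.55
position: [0.5866, -0.2101, 0.0809]
eef_rot: [-0.001, 0.718, 0.696, -0.0]
ft_force: [0.1, 0.3, 0.1]
finger_gap: 0.0328
gripper_force: 59.6
```

```bash
python3 -c "
from mv import *
st(); to(.5865,-.2145,.045,-1.8); to(.5865,-.2145,.0392,-1.8)
S={n:cam(n) for n in('top','side')}
a=cv2.resize(S['top']['image'][195:305,340:475],(400,326),interpolation=2);b=cv2.resize(S['side']['image'][180:270,270:400],(400,277),interpolation=2)
cv2.imwrite('pics/g4.png',np.hstack([a,cv2.copyMakeBorder(b,0,49,0,0,0)]))"
```

```text
8.55 [ 0.5866 -0.2101  0.0809] gap 0.0328 F [0.1 0.3 0.1] grip 59.56801414489746
-> [-0.015, 0.0, 0.12] [-0.001, -0.001, 0.0] dist 0.036 t 8.55 q6 -0.35
-> [-0.015, 0.0, 0.139] [-0.001, -0.001, 0.0] dist 0.042 t 8.55 q6 -0.35
```

View pics/g4.png

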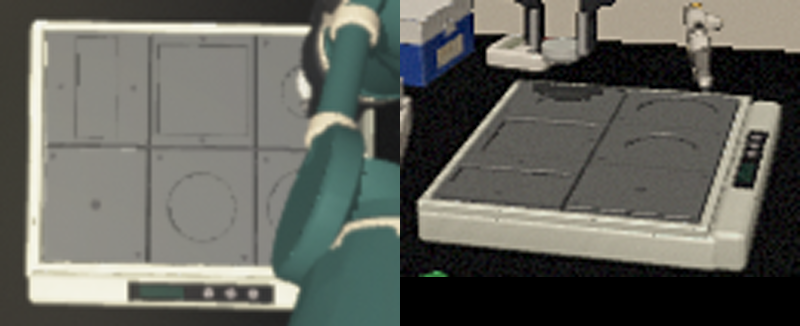

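The side view shows the held dish over the small pocket, its shadow at about (567,92). I lower it.

move_arm:
  motion: [-0.015, 0, 0.05, 0, 0, 0, -1, -0.015, 0, 0.09, 0, 0, 0, -1, -0.015, 0, 0.11, 0, 0, 0, -1, -0.015, 0, 0.12, 0, 0, 0, -1, -0.015, 0, 0.13, 0, 0, 0, -1, -0.015, 0, 0.135, 0, 0, 0, -1, -0.015, 0, 0.139, 0, 0, 0, -1, -0.015, 0, 0.139, 0, 0, 0, -1]

```text
t: 9.45
position: [0.5866, -0.2153, 0.0395]
eef_rot: [-0.001, 0.718, 0.696, 0.0]
ft_force: [-1.1, 4.9, 1.3]
finger_gap: 0.0327
gripper_force: 59.7
```

```bash
python3 -c "
from mv import *
st(); to(.5865,-.2145,.0392,-1.8)"
```

```text
9.45 [ 0.5866 -0.2153  0.0395] gap 0.0327 F [-1.1  4.9  1.3] grip 59.748035073280334
-> [0.003, -0.0, 0.001] [-0.0, -0.001, -0.001] dist 0.001 t 9.45 q6 -0.36
```

move_arm:
  motion: [0.01, 0, 0, 0, 0, 0, -1, 0.01, 0, 0, 0, 0, 0, -1, 0.01, 0, 0, 0, 0, 0, -1]

```text
t: 9.75
position: [0.5874, -0.2136, 0.04]
eef_rot: [0.001, 0.718, 0.696, 0.0]
ft_force: [0.1, 0.6, -0.1]
finger_gap: 0.0324
gripper_force: 59.6
```

move_arm:
  motion: [0.01, 0, 0.003, 0, 0, 0, -1, 0.01, 0, 0.003, 0, 0, 0, -1, 0.01, 0, 0.003, 0, 0, 0, -1]

```text
t: 10.05
position: [0.5875, -0.2103, 0.0391]
eef_rot: [0.001, 0.718, 0.696, 0.0]
ft_force: [-0.1, -0.1, 1.3]
finger_gap: 0.0325
gripper_force: 59.7
```

move_arm:
  motion: [0, 0, 0.003, 0, 0, 0, -1, 0, 0, 0.003, 0, 0, 0, -1]

```text
t: 10.25
position: [0.5876, -0.2103, 0.0391]
eef_rot: [0.001, 0.718, 0.696, 0.0]
ft_force: [-2.3, 0.8, 6.7]
finger_gap: 0.0327
gripper_force: 60.4
```

move_arm:
  motion: [0, 0, 0, 0, 0, 0, -0.1, 0, 0, 0, 0, 0, 0, 0.1, 0, 0, 0, 0, 0, 0, 0.1, 0, 0, -0.05, 0, 0, 0, 0.1, 0, 0, -0.15, 0, 0, 0, 0.1, 0, 0, -0.3, 0, 0, 0, 0.3, 0, 0, -0.3, 0, 0, 0, 1]

```text
t: 10.95
position: [0.5921, -0.212, 0.1364]
eef_rot: [0.006, 0.718, 0.696, 0.003]
ft_force: [1.4, -1.4, 0.7]
finger_gap: 0.0681
gripper_force: 0.0
```

Run:
```python
from fit import *
from mv import st,to
st()
S={n:cam(n) for n in('top','side')}
for n in S: print([(np.round(x["position"],1).tolist(),round(x["p"],2)) for x in robot.tip_of(n,"small_dish")])
# pile A fit by image: two cylinders with bright tops, in top view
t=S["top"];rc=(185,228,44,44);g=cv2.cvtColor(t["image"],cv2.COLOR_BGR2GRAY)[rc[1]:rc[1]+rc[3],rc[0]:rc[0]+rc[2]]
print("occl?",g.min(),g.max())
im=np.hstack([cv2.resize(t["image"][228:272,185:229],(390,390),interpolation=2),cv2.resize(S["side"]["image"][330:390,250:310],(390,390),interpolation=2)])
im2=np.hstack([cv2.resize(t["image"][200:250,425:475],(200,200),interpolation=2),cv2.resize(S["side"]["image"][190:250,280:400],(400,200),interpolation=2),np.zeros((200,180,3),np.uint8)])
cv2.imwrite("pics/g5.png",np.vstack([im,im2]))
```

```text
10.95 [ 0.5921 -0.212   0.1364] gap 0.0681 F [ 1.4 -1.4  0.7] grip 0.0
[([243.7, 243.2], 0.73), ([446.2, 226.1], 0.59), ([371.9, 224.5], 0.37)]
[([319.9, 214.5], 0.61)]
occl? 51 244
```

View pics/g5.png

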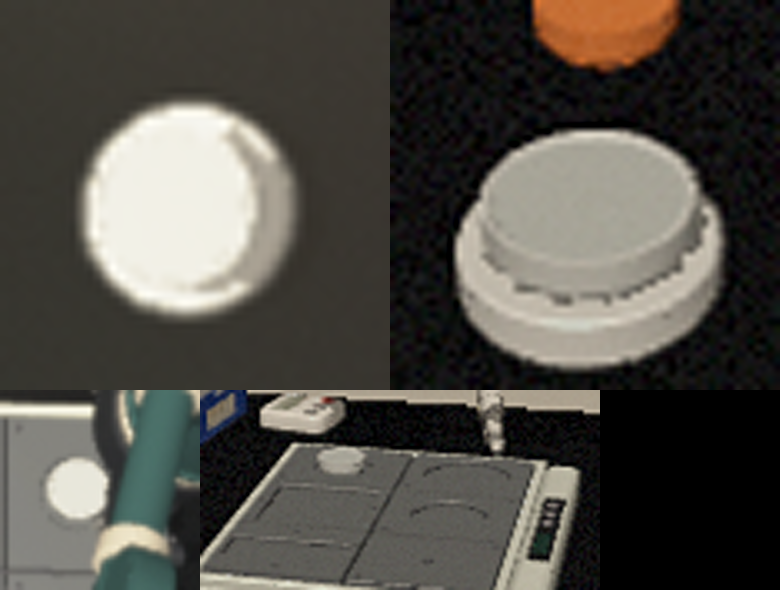

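Run:
```python
from fit import *
from mv import to
S={n:cam(n) for n in('top','side')}
M={"top":cv2.cvtColor(S["top"]["image"],cv2.COLOR_BGR2GRAY)>140}
w=np.zeros((480,640),bool);w[232:272,186:226]=1;M["top"]&=w
m={"side":(cv2.cvtColor(S["side"]["image"],cv2.COLOR_BGR2GRAY)>90)};w=np.zeros((480,640),bool);w[346:392,252:308]=1;m["side"]&=w
p,e=fit(S,M,"large_dish",[.535,.377,0,0],(),False,True);print("large top",p,e)
# union fit with medium, both views, side bias free
def U(n,v):
    rc=(186,228,44,44) if n=="top" else (246,334,66,66)
    return sil(S[n],"large_dish",[v[0],v[1],0,0],rc)|sil(S[n],"medium_dish",[v[2],v[3],.014,0],rc),rc
def cost(v,full=False):
    v=np.array(v);t=0
    a,rc=U("top",v[:4]);c=cv2.resize(M["top"][rc[1]:rc[1]+rc[3],rc[0]:rc[0]+rc[2]].astype(np.uint8)*255,None,fx=K,fy=K)>127
    t+=1-(a&c).sum()/(a|c).sum()
    a,rc=U("side",v[:4]);c=cv2.resize(m["side"][rc[1]:rc[1]+rc[3],rc[0]:rc[0]+rc[2]].astype(np.uint8)*255,None,fx=K,fy=K)>127
    a=cv2.warpAffine(a.astype(np.uint8),np.float32([[1,0,v[4]*1000*K],[0,1,v[5]*1000*K]]),a.shape[::-1])>0
    t+=1-(a&c).sum()/(a|c).sum(); return t
x0=np.array([.535,.377,.535,.377,0,-.002])
r=minimize(cost,x0,method="Nelder-Mead",options=dict(initial_simplex=x0+np.vstack([np.zeros(6),np.eye(6)*.003]),maxiter=800,xatol=1e-5,fatol=1e-5))
print(r.x.round(4),r.fun)
# small placed
M2=cv2.cvtColor(S["top"]["image"],cv2.COLOR_BGR2GRAY)>170
print("small disc", onz(S["top"],(444.5,224.5),.046))
to(r.x[2],r.x[3],.10,0)
```

```text
large top [0.53453565 0.37826551 0.         0.        ] 0.07780507780507784
[ 5.341e-01  3.778e-01  5.324e-01  3.807e-01  5.000e-04 -3.100e-03] 0.13788747070437313
small disc [ 0.58582111 -0.21388651  0.046     ]
-> [1.96, -0.241, 0.09] [-0.002, -0.001, -0.021] dist 0.593 t 11.25 q6 -0.35
```

move_arm:
  motion: [0.1, -0.01, 0.05, 0, 0, 0, 1, 0.25, -0.03, 0.09, 0, 0, 0, 1, 0.4, -0.05, 0.09, 0, 0, -0.02, 1, 0.55, -0.07, 0.09, 0, 0, -0.02, 1, 0.7, -0.09, 0.09, 0, 0, -0.02, 1, 0.85, -0.11, 0.09, 0, 0, -0.02, 1, 1, -0.12, 0.09, 0, 0, -0.02, 1]

```text
t: 11.95
position: [0.5588, 0.0925, 0.0993]
eef_rot: [-0.001, 0.707, 0.707, -0.001]
ft_force: [0.7, 0.1, -0.2]
finger_gap: 0.0855
gripper_force: 0.0
```

```bash
python3 -c "
from mv import *
to(.533,.380,.09,0)"
```

```text
-> [0.958, -0.087, 0.031] [-0.002, 0.0, -0.001] dist 0.289 t 11.95 q6 0.12
```

move_arm:
  motion: [0.15, -0.01, 0, 0, 0, 0, 1, 0.3, -0.03, 0, 0, 0, 0, 1, 0.45, -0.04, 0, 0, 0, 0, 1, 0.6, -0.05, 0, 0, 0, 0, 1, 0.75, -0.07, 0, 0, 0, 0, 1, 0.9, -0.08, 0.02, 0, 0, 0, 1, 0.95, -0.086, 0.03, 0, 0, 0, 1, 0.95, -0.086, 0.03, 0, 0, 0, 1, 0.95, -0.086, 0.03, 0, 0, 0, 1]

```text
t: 12.85
position: [0.5343, 0.3749, 0.0903]
eef_rot: [0.0, 0.707, 0.707, -0.002]
ft_force: [0.0, 0.4, -0.6]
finger_gap: 0.085
gripper_force: 0.0
```

```bash
python3 -c "
from mv import *
st();to(.533,.380,.017,0)"
```

```text
12.85 [0.5343 0.3749 0.0903] gap 0.085 F [ 0.   0.4 -0.6] grip 0.0
-> [0.017, -0.004, 0.244] [-0.001, 0.001, -0.0] dist 0.074 t 12.85 q6 0.57
```

move_arm:
  motion: [0.017, -0.004, 0.1, 0, 0, 0, 1, 0.017, -0.004, 0.18, 0, 0, 0, 1, 0.017, -0.004, 0.244, 0, 0, 0, 1, 0.017, -0.004, 0.244, 0, 0, 0, 0.5, 0.017, -0.004, 0.244, 0, 0, 0, 0.3, 0.017, -0.004, 0.244, 0, 0, 0, -1, 0.017, -0.004, 0.244, 0, 0, 0, -1, 0.017, -0.004, 0.244, 0, 0, 0, -1, 0.017, -0.004, 0.244, 0, 0, 0, -1, 0.017, -0.004, 0.244, 0, 0, 0, -1, 0.017, -0.004, 0.244, 0, 0, 0, -1]

```text
t: 13.95
position: [0.5356, 0.3816, 0.0208]
eef_rot: [0.001, 0.707, 0.707, 0.002]
ft_force: [2.0, -2.9, 6.7]
finger_gap: 0.0425
gripper_force: 61.3
```

move_arm:
  motion: [0, 0, -0.02, 0, 0, 0, -1, 0, 0, -0.07, 0, 0, 0, -1, 0, 0, -0.15, 0, 0, 0, -1, 0, 0, -0.24, 0, 0, 0, -1, 0, 0, -0.27, 0, 0, 0, -1, 0, 0, -0.27, 0, 0, 0, -1]

```text
t: 14.55
position: [0.5354, 0.3823, 0.1024]
eef_rot: [0.0, 0.707, 0.707, 0.002]
ft_force: [0.4, 0.2, 0.1]
finger_gap: 0.0426
gripper_force: 60.8
```

Run:
```python
from mv import *
from fit import *
st();to(.4925,-.123,.09,-1.8)
S={n:cam(n) for n in('top','side')}
s=S["side"]
im=np.hstack([cv2.resize(S["top"]["image"][225:275,180:230],(390,390),interpolation=2),cv2.resize(s["image"][280:400,220:340],(390,390),interpolation=2)])
cv2.imwrite("pics/g6.png",im)
m={"top":cv2.cvtColor(S["top"]["image"],cv2.COLOR_BGR2GRAY)>140}
p=robot.state()["position"]; print(proj(s,p+[0,0,.009]))
```

```text
14.55 [0.5354 0.3823 0.1024] gap 0.0426 F [0.4 0.2 0.1] grip 60.772329568862915
-> [-1.684, -0.142, 0.036] [0.003, -0.002, 0.02] dist 0.507 t 14.55 q6 0.58
[[276.52401669 311.74233572]]
```

View pics/g6.png

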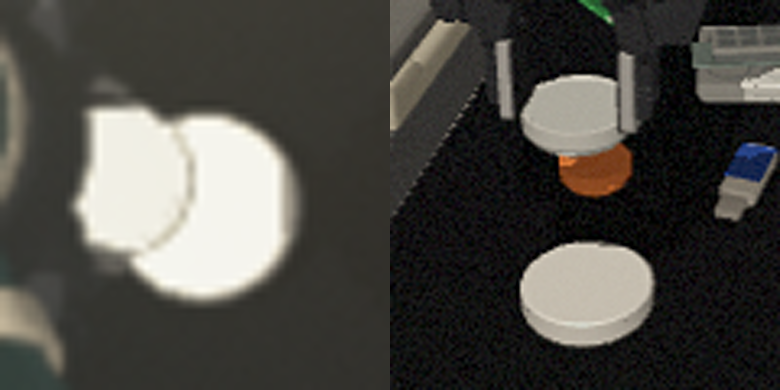

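Run:
```python
from fit import *
from scipy.optimize import fsolve
s=cam("side")
def sol(x,r,far,front,bias):
    f=lambda v:[proj(s,[x,v[0]-r,v[1]+.012])[0,1]-far-bias,proj(s,[x,v[0]+r,v[1]])[0,1]-front-bias]
    return fsolve(f,[.38,.1])
for b in(2,3):
    print("medium",b,sol(.5354,.0235,280+75*.3077,280+156*.3077,b),"TCP .3823 .1024")
    print("small",b,sol(.5388,.018,280+69*.309,280+136*.309,b),"TCP .3797 .1048")
    print("pads med tipz",[ (z,proj(s,[.5354,.3933,z])[0,1]-b) for z in(.1,.103,.106,.109)],280+124.5*.3077)
```

```text
medium 2 [0.34982198 0.07389808] TCP .3823 .1024
small 2 [0.35083981 0.08028942] TCP .3797 .1048
pads med tipz [(0.1, np.float64(319.7916813607025)), (0.103, np.float64(317.85124970834994)), (0.106, np.float64(315.90306986404397)), (0.109, np.float64(313.9470953268595))] 318.30865
medium 3 [0.34908473 0.07176783] TCP .3823 .1024
small 3 [0.35024426 0.0782691 ] TCP .3797 .1048
pads med tipz [(0.1, np.float64(318.7916813607025)), (0.103, np.float64(316.85124970834994)), (0.106, np.float64(314.90306986404397)), (0.109, np.float64(312.9470953268595))] 318.30865
```

Pads and dish look level and held. I go to the medium pocket.

move_arm:
  motion: [-0.1, -0.01, 0, 0, 0, 0, -1, -0.25, -0.02, 0, 0, 0, 0.02, -1, -0.4, -0.04, 0, 0, 0, 0.02, -1, -0.55, -0.06, 0, 0, 0, 0.02, -1, -0.7, -0.07, 0, 0, 0, 0.02, -1, -0.85, -0.08, 0, 0, 0, 0.02, -1, -1, -0.09, 0, 0, 0, 0.02, -1]

```text
t: 15.4
position: [0.5048, 0.0794, 0.0978]
eef_rot: [-0.001, 0.718, 0.696, -0.001]
ft_force: [0.1, 0.1, -0.3]
finger_gap: 0.0427
gripper_force: 60.8
```

```bash
python3 -c "
from mv import *
to(.4925,-.122,.08,-1.8)"
```

```text
-> [-0.672, -0.02, 0.06] [-0.002, 0.0, -0.0] dist 0.203 t 15.4 q6 0.14
```

move_arm:
  motion: [-0.15, -0.01, 0, 0, 0, 0, -1, -0.3, -0.02, 0, 0, 0, 0, -1, -0.45, -0.02, 0, 0, 0, 0, -1, -0.6, -0.02, 0.03, 0, 0, 0, -1, -0.66, -0.02, 0.06, 0, 0, 0, -1, -0.66, -0.02, 0.06, 0, 0, 0, -1, -0.66, -0.02, 0.06, 0, 0, 0, -1, -0.66, -0.02, 0.06, 0, 0, 0, -1, -0.66, -0.02, 0.06, 0, 0, 0, -1]

```text
t: 16.3
position: [0.4944, -0.1154, 0.0816]
eef_rot: [-0.0, 0.718, 0.696, 0.0]
ft_force: [0.2, 0.7, -0.6]
finger_gap: 0.0427
gripper_force: 60.8
```

```bash
python3 -c "
from mv import *
st();to(.4925,-.122,.0445,-1.8);to(.4925,-.122,.0415,-1.8)"
```

```text
16.3 [ 0.4944 -0.1154  0.0816] gap 0.0427 F [ 0.2  0.7 -0.6] grip 60.809326171875
-> [-0.022, -0.006, 0.124] [-0.0, -0.0, 0.001] dist 0.038 t 16.3 q6 -0.25
-> [-0.022, -0.006, 0.134] [-0.0, -0.0, 0.001] dist 0.041 t 16.3 q6 -0.25
```

move_arm:
  motion: [-0.022, -0.006, 0, 0, 0, 0, -1, -0.022, -0.006, 0.05, 0, 0, 0, -1, -0.022, -0.006, 0.09, 0, 0, 0, -1, -0.022, -0.006, 0.11, 0, 0, 0, -1, -0.022, -0.006, 0.12, 0, 0, 0, -1, -0.022, -0.006, 0.128, 0, 0, 0, -1, -0.022, -0.006, 0.134, 0, 0, 0, -1, -0.022, -0.006, 0.134, 0, 0, 0, -1, -0.022, -0.006, 0.134, 0, 0, 0, -1]

```text
t: 17.2
position: [0.4926, -0.1232, 0.0417]
eef_rot: [0.0, 0.718, 0.696, 0.0]
ft_force: [0.1, 0.0, 0.3]
finger_gap: 0.0421
gripper_force: 60.8
```

move_arm:
  motion: [0, 0, 0.003, 0, 0, 0, -1, 0, 0, 0.003, 0, 0, 0, -1, 0, 0, 0.003, 0, 0, 0, -1]

```text
t: 17.5
position: [0.4927, -0.1232, 0.0412]
eef_rot: [0.0, 0.718, 0.696, 0.0]
ft_force: [-2.2, 0.5, 5.2]
finger_gap: 0.0425
gripper_force: 61.9
```

Contact comes at the floor height, as computed. I release.

move_arm:
  motion: [0, 0, 0, 0, 0, 0, 0, 0, 0, 0, 0, 0, 0, 0.4, 0, 0, 0, 0, 0, 0, 0.4, 0, 0, -0.05, 0, 0, 0, 0.4, 0, 0, -0.15, 0, 0, 0, 0.4, 0.1, 0, -0.25, 0, 0, 0, 1, 0.25, 0, -0.25, 0, 0, 0, 1, 0.4, 0, -0.25, 0, 0, 0, 1, 0.55, 0, -0.25, 0, 0, 0, 1, 0.7, 0, -0.25, 0, 0, 0, 1, 0.7, 0, -0.25, 0, 0, 0, 1]

```text
t: 18.6
position: [0.4989, 0.0914, 0.1154]
eef_rot: [-0.001, 0.717, 0.698, 0.001]
ft_force: [-0.5, 0.3, -0.9]
finger_gap: 0.0855
gripper_force: 0.0
```

Run:
```python
from fit import *
from mv import st,to
st()
S={n:cam(n) for n in('top','side')}
T=S["top"]["image"];g=cv2.cvtColor(T,cv2.COLOR_BGR2GRAY)
def win(c,r,h,th):
    w=np.zeros((480,640),bool);w[r-h:r+h,c-h:c+h]=1;return w&(g>th)
print("large",fit(S,{"top":win(206,251,20,140)},"large_dish",[.535,.377,0,0],(),False,True))
print("small",fit(S,{"top":win(445,225,14,170)},"small_dish",[.5865,-.213,.034,0],(),False,True))
print("medium",fit(S,{"top":win(408,264,15,170)},"medium_dish",[.4925,-.123,.034,0],(),False,True))
cv2.imwrite("pics/g7.png",np.hstack([cv2.resize(T[195:305,340:475],(400,326),interpolation=2),cv2.resize(S["side"]["image"][180:270,270:400],(400,326),interpolation=2)]))
to(.5345,.378,.09,0)
```

```text
18.6 [0.4989 0.0914 0.1154] gap 0.0855 F [-0.5  0.3 -0.9] grip 0.0
large (array([0.53460325, 0.37792526, 0.        , 0.        ]), np.float64(0.04752150757886109))
small (array([ 0.5878037 , -0.21381205,  0.034     ,  0.        ]), np.float64(0.07194928684627577))Traceback (most recent call last):
  File "<stdin>", line 10, in <module>
  File "fit.py", line 23, in fit
    ys,xs=np.nonzero(m); rect=(xs.min()-14,ys.min()-14,np.ptp(xs)+28,np.ptp(ys)+28)
                               ~~~~~~^^
    return umr_minimum(a, axis, None, out, keepdims, initial, where)
ValueError: zero-size array to reduction operation minimum which has no identity
```

```bash
python3 -c "
from mv import *
to(.5346,.378,.08,0)"
```

```text
-> [0.971, 0.092, 0.116] [-0.0, 0.0, -0.019] dist 0.295 t 18.7 q6 0.15
```

move_arm:
  motion: [0.15, 0.01, 0, 0, 0, -0.01, 1, 0.3, 0.03, 0.02, 0, 0, -0.02, 1, 0.45, 0.05, 0.04, 0, 0, -0.02, 1, 0.6, 0.06, 0.06, 0, 0, -0.02, 1, 0.75, 0.07, 0.08, 0, 0, -0.02, 1, 0.9, 0.085, 0.1, 0, 0, -0.02, 1, 0.97, 0.092, 0.116, 0, 0, -0.02, 1, 0.97, 0.092, 0.116, 0, 0, -0.02, 1, 0.97, 0.092, 0.116, 0, 0, -0.02, 1, 0.97, 0.092, 0.116, 0, 0, -0.02, 1, 0.97, 0.092, 0.116, 0, 0, -0.02, 1]

```text
t: 19.8
position: [0.5363, 0.3749, 0.0809]
eef_rot: [0.0, 0.708, 0.706, -0.0]
ft_force: [0.1, 0.3, -0.2]
finger_gap: 0.0853
gripper_force: 0.0
```

```bash
python3 -c "
from mv import *
to(.5346,.378,.005,0);st()"
```

```text
-> [0.01, -0.006, 0.253] [-0.0, 0.0, -0.002] dist 0.076 t 19.8 q6 0.58
19.8 [0.5363 0.3749 0.0809] gap 0.0853 F [ 0.1  0.3 -0.2] grip 0.0
```

move_arm:
  motion: [0.01, -0.006, 0.08, 0, 0, 0, 1, 0.01, -0.006, 0.16, 0, 0, 0, 1, 0.01, -0.006, 0.22, 0, 0, 0, 1, 0.01, -0.006, 0.253, 0, 0, 0, 1, 0.01, -0.006, 0.253, 0, 0, 0, 1, 0.01, -0.006, 0.253, 0, 0, 0, 1]

```text
t: 20.4
position: [0.5347, 0.3798, 0.0053]
eef_rot: [0.0, 0.708, 0.707, 0.0]
ft_force: [-0.2, -0.1, 0.3]
finger_gap: 0.0856
gripper_force: 0.0
```

move_arm:
  motion: [0, 0, 0, 0, 0, 0, 0.6, 0, 0, 0, 0, 0, 0, 0.4, 0, 0, 0, 0, 0, 0, -1, 0, 0, 0, 0, 0, 0, -1, 0, 0, 0, 0, 0, 0, -1, 0, 0, 0, 0, 0, 0, -1, 0, 0, 0, 0, 0, 0, -1]

```text
t: 21.1
position: [0.5352, 0.3805, 0.0071]
eef_rot: [0.0, 0.707, 0.707, 0.001]
ft_force: [-1.3, -1.1, 6.9]
finger_gap: 0.0536
gripper_force: 61.4
```

move_arm:
  motion: [0, 0, -0.02, 0, 0, 0, -1, 0, 0, -0.07, 0, 0, 0, -1, 0, 0, -0.15, 0, 0, 0, -1, 0, 0, -0.24, 0, 0, 0, -1, -0.1, 0, -0.3, 0, 0, 0, -1, -0.25, 0, -0.3, 0, 0, 0, -1, -0.4, -0.02, -0.3, 0, 0, 0, -1, -0.55, -0.04, -0.3, 0, 0, 0, -1, -0.7, -0.06, -0.3, 0, 0, 0.02, -1, -0.85, -0.08, -0.3, 0, 0, 0.02, -1, -1, -0.1, -0.3, 0, 0, 0.02, -1, -1, -0.1, -0.3, 0, 0, 0.02, -1]

```text
t: 22.3
position: [0.5031, 0.0754, 0.0957]
eef_rot: [0.001, 0.72, 0.694, -0.001]
ft_force: [-0.6, 1.0, -0.7]
finger_gap: 0.053
gripper_force: 62.8
```

```bash
python3 -c "
from mv import *
st();to(.490,-.2085,.08,-1.8)
s=cam('side')
t=cam('top')
cv2.imwrite('pics/g8.png',np.hstack([cv2.resize(t['image'][195:305,270:475],(480,258),interpolation=2),cv2.resize(s['image'][180:320,250:400],(276,258),interpolation=2)]))"
```

```text
22.3 [0.5031 0.0754 0.0957] gap 0.053 F [-0.6  1.  -0.7] grip 62.82133340835571
-> [-0.947, -0.009, 0.054] [0.0, 0.001, -0.003] dist 0.285 t 22.3 q6 0.14
```

View pics/g8.png

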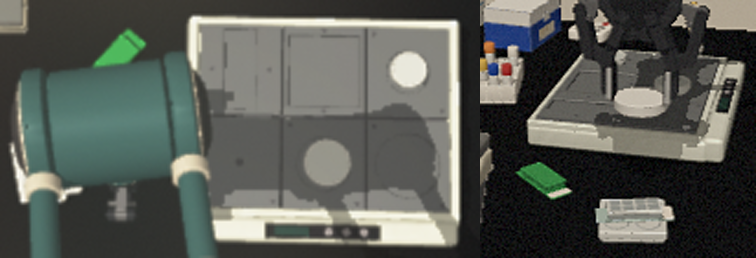

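Small and medium sit centred in their pockets, and the large dish is held. I go on to the large pocket.

move_arm:
  motion: [-0.15, 0, 0, 0, 0, 0, -1, -0.3, 0, 0, 0, 0, 0, -1, -0.45, 0, 0, 0, 0, 0, -1, -0.6, 0, 0, 0, 0, 0, -1, -0.75, -0.01, 0.02, 0, 0, 0, -1, -0.88, -0.01, 0.05, 0, 0, 0, -1, -0.94, -0.01, 0.054, 0, 0, -0.003, -1, -0.94, -0.01, 0.054, 0, 0, -0.003, -1, -0.94, -0.01, 0.054, 0, 0, -0.003, -1, -0.94, -0.01, 0.054, 0, 0, -0.003, -1, -0.94, -0.01, 0.054, 0, 0, -0.003, -1]

```text
t: 23.5
position: [0.4923, -0.2006, 0.0788]
eef_rot: [0.0, 0.716, 0.698, 0.0]
ft_force: [0.4, 0.2, 0.2]
finger_gap: 0.0534
gripper_force: 62.8
```

```bash
python3 -c "
from mv import *
st();to(.490,-.2076,.0417,-1.8)"
```

```text
23.5 [ 0.4923 -0.2006  0.0788] gap 0.0534 F [0.4 0.2 0.2] grip 62.83315300941467
-> [-0.024, -0.007, 0.124] [0.0, -0.0, 0.004] dist 0.038 t 23.5 q6 -0.41
```

move_arm:
  motion: [-0.024, -0.007, 0, 0, 0, 0, -1, -0.024, -0.007, 0.05, 0, 0, 0, -1, -0.024, -0.007, 0.08, 0, 0, 0, -1, -0.024, -0.007, 0.1, 0, 0, 0, -1, -0.024, -0.007, 0.1, 0, 0, 0, -1, -0.024, -0.007, 0.1, 0, 0, 0, -1]

```text
t: 24.1
position: [0.4893, -0.209, 0.0481]
eef_rot: [-0.0, 0.717, 0.697, -0.0]
ft_force: [0.5, -0.5, -0.0]
finger_gap: 0.0532
gripper_force: 62.8
```

```bash
python3 -c "
from mv import *
st();to(.490,-.2076,.0415,-1.8)"
```

```text
24.1 [ 0.4893 -0.209   0.0481] gap 0.0532 F [ 0.5 -0.5 -0. ] grip 62.83371090888977
-> [0.005, 0.002, 0.022] [-0.001, -0.0, 0.002] dist 0.007 t 24.1 q6 -0.42
```

move_arm:
  motion: [0.005, 0.002, 0.008, 0, 0, 0, -1, 0.005, 0.002, 0.014, 0, 0, 0, -1, 0.005, 0.002, 0.02, 0, 0, 0, -1, 0.005, 0.002, 0.022, 0, 0, 0, -1, 0.005, 0.002, 0.022, 0, 0, 0, -1, 0.005, 0.002, 0.022, 0, 0, 0, -1]

```text
t: 24.7
position: [0.4903, -0.2077, 0.0421]
eef_rot: [0.0, 0.717, 0.697, 0.0]
ft_force: [0.8, -0.2, -0.2]
finger_gap: 0.0534
gripper_force: 62.8
```

move_arm:
  motion: [0, 0, 0.003, 0, 0, 0, -1, 0, 0, 0.003, 0, 0, 0, -1, 0, 0, 0.003, 0, 0, 0, -1]

```text
t: 25.0
position: [0.4904, -0.2077, 0.0413]
eef_rot: [0.0, 0.717, 0.697, 0.0]
ft_force: [1.0, -0.3, 0.3]
finger_gap: 0.0532
gripper_force: 63.1
```

Almost touching. One small step more, then release.

move_arm:
  motion: [0, 0, 0.002, 0, 0, 0, -1, 0, 0, 0.002, 0, 0, 0, -1, 0, 0, 0.002, 0, 0, 0, -1]

```text
t: 25.3
position: [0.4905, -0.2078, 0.0412]
eef_rot: [0.0, 0.717, 0.697, 0.0]
ft_force: [-1.3, 1.0, 3.6]
finger_gap: 0.0532
gripper_force: 64.1
```

move_arm:
  motion: [0, 0, 0, 0, 0, 0, 0.4, 0, 0, 0, 0, 0, 0, 0.6, 0, 0, 0, 0, 0, 0, 0.6, 0, 0, -0.05, 0, 0, 0, 0.6, 0, 0, -0.15, 0, 0, 0, 0.6, 0.1, 0, -0.25, 0, 0, 0, 1, 0.25, 0, -0.25, 0, 0, 0, 1, 0.4, 0, -0.25, 0, 0, 0, 1, 0.55, 0, -0.25, 0, 0, 0, 1, 0.7, 0, -0.25, 0, 0, 0, 1, 0.85, 0, -0.25, 0, 0, 0, 1, 0.85, 0, -0.25, 0, 0, 0, 1, 0.85, 0, -0.25, 0, 0, 0, 1]

```text
t: 26.6
position: [0.4975, 0.0483, 0.1164]
eef_rot: [0.0, 0.716, 0.698, 0.0]
ft_force: [0.3, -0.0, -0.2]
finger_gap: 0.0857
gripper_force: 0.0
```

Run:
```python
from fit import *
from mv import st,to
st()
S={n:cam(n) for n in('top','side')}
g=cv2.cvtColor(S["top"]["image"],cv2.COLOR_BGR2GRAY)
def win(c,r,h,th):
    w=np.zeros((480,640),bool);w[r-h:r+h,c-h:c+h]=1;return w&(g>th)
for k,c,r,h,q in (("small_dish",445,225,14,(.5865,-.213)),("medium_dish",408,264,15,(.4927,-.123)),("large_dish",443,264,18,(.49,-.21))):
    m=win(c,r,h,150);print(k,m.sum(), fit(S,{"top":m},k,[*q,.034,0],(),False,True) if m.sum()>50 else "")
a=np.radians(0);y=.246
to(.4926,.168,.09,np.degrees(.246)+90)
cv2.imwrite("pics/g9.png",np.hstack([cv2.resize(S["top"]["image"][195:305,250:475],(500,245),interpolation=2),cv2.resize(S["side"]["image"][180:320,250:400],(262,245),interpolation=2)]))
```

```text
26.6 [0.4975 0.0483 0.1164] gap 0.0857 F [ 0.3 -0.  -0.2] grip 0.0
small_dish 199 (array([ 0.58743244, -0.21330154,  0.034     ,  0.        ]), np.float64(0.06027060270602702))
medium_dish 0 
large_dish 428 (array([ 0.49042554, -0.21421436,  0.034     ,  0.        ]), np.float64(0.13868613138686137))
-> [0.404, -0.027, 0.087] [0.001, -0.0, 0.826] dist 0.124 t 26.7 q6 0.07
```

View pics/g9.png

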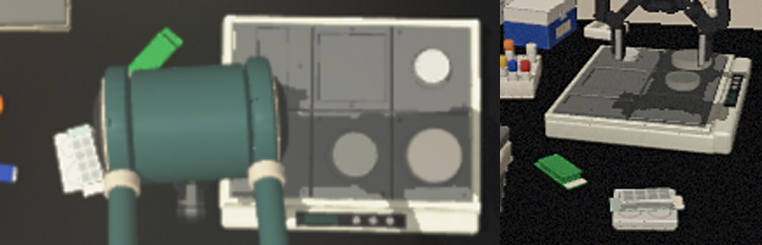

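Large is in place too. Now the slide.

move_arm:
  motion: [0.1, -0.01, 0, 0, 0, 0.09, 1, 0.2, -0.02, 0, 0, 0, 0.18, 1, 0.3, -0.027, 0, 0, 0, 0.27, 1, 0.404, -0.027, 0.04, 0, 0, 0.36, 1, 0.404, -0.027, 0.087, 0, 0, 0.45, 1, 0.404, -0.027, 0.087, 0, 0, 0.54, 1, 0.404, -0.027, 0.087, 0, 0, 0.63, 1, 0.404, -0.027, 0.087, 0, 0, 0.72, 1, 0.404, -0.027, 0.087, 0, 0, 0.826, 1, 0.404, -0.027, 0.087, 0, 0, 0.826, 1, 0.404, -0.027, 0.087, 0, 0, 0.826, 1, 0.404, -0.027, 0.087, 0, 0, 0.826, 1]

```text
t: 27.9
position: [0.4928, 0.1679, 0.0895]
eef_rot: [0.0, 0.992, 0.123, 0.0]
ft_force: [-0.6, -0.2, 0.6]
finger_gap: 0.0854
gripper_force: 0.0
```

```bash
python3 -c "
from mv import *
st();to(.4926,.168,.04,104.1);to(.4926,.168,.0195,104.1)"
```

```text
27.9 [0.4928 0.1679 0.0895] gap 0.0854 F [-0.6 -0.2  0.6] grip 0.0
-> [-0.0, -0.001, 0.165] [0.0, -0.0, 0.001] dist 0.049 t 27.9 q6 1.6
-> [-0.0, -0.001, 0.233] [0.0, -0.0, 0.001] dist 0.07 t 27.9 q6 1.6
```

move_arm:
  motion: [0, 0, 0.08, 0, 0, 0, 1, 0, 0, 0.16, 0, 0, 0, 1, 0, 0, 0.21, 0, 0, 0, 0.5, 0, 0, 0.233, 0, 0, 0, 0.2, 0, 0, 0.233, 0, 0, 0, 0, 0, 0, 0.233, 0, 0, 0, 0]

```text
t: 28.5
position: [0.4931, 0.1687, 0.0201]
eef_rot: [-0.0, 0.992, 0.123, 0.0]
ft_force: [0.1, -0.9, -0.3]
finger_gap: 0.0431
gripper_force: 0.0
```

move_arm:
  motion: [0, 0, 0, 0, 0, 0, -0.2, 0, 0, 0, 0, 0, 0, -0.3, 0, 0, 0, 0, 0, 0, -1, 0, 0, 0, 0, 0, 0, -1, 0, 0, 0, 0, 0, 0, -1, 0, 0, 0, 0, 0, 0, -1, 0, 0, 0, 0, 0, 0, -1]

```text
t: 29.2
position: [0.4935, 0.1689, 0.0208]
eef_rot: [-0.0, 0.992, 0.123, 0.001]
ft_force: [-1.0, -0.8, 6.0]
finger_gap: 0.0235
gripper_force: 59.1
```

move_arm:
  motion: [0, 0, -0.01, 0, 0, 0, -1, 0, 0, -0.05, 0, 0, 0, -1, 0, 0, -0.12, 0, 0, 0, -1, 0, 0, -0.2, 0, 0, 0, -1, 0, 0, -0.26, 0, 0, 0, -1, 0, 0, -0.26, 0, 0, 0, -1, 0, 0, -0.26, 0, 0, 0, -1]

```text
t: 29.9
position: [0.4927, 0.1687, 0.098]
eef_rot: [-0.0, 0.992, 0.123, 0.001]
ft_force: [0.7, 0.3, -1.1]
finger_gap: 0.0239
gripper_force: 58.9
```

Run:
```python
from fit import *
from mv import st,to
st();to(.5924,-.0393,.09,90-1.85)
S={n:cam(n) for n in('top','side')}
cv2.imwrite("pics/g10.png",np.hstack([cv2.resize(S["top"]["image"][235:295,250:330],(400,300),interpolation=2),cv2.resize(S["side"]["image"][210:330,260:400],(350,300),interpolation=2)]))
```

```text
29.9 [0.4927 0.1687 0.098 ] gap 0.0239 F [ 0.7  0.3 -1.1] grip 58.91180992126465
-> [0.154, 0.753, 0.027] [-0.0, -0.001, 0.177] dist 0.231 t 29.9 q6 1.61
```

View pics/g10.png

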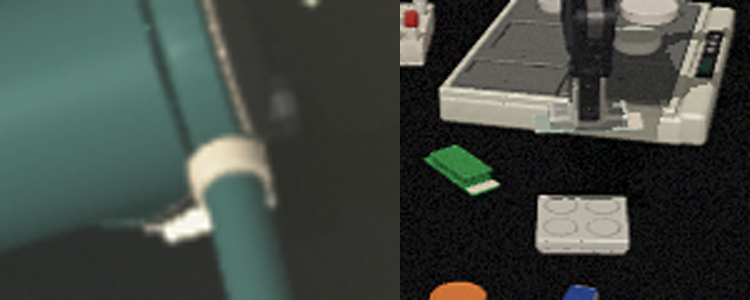

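The slide is level and centred in the fingers (side view, ends at 537 and 640), and the square dish is undisturbed. I carry it to its pocket.

move_arm:
  motion: [0.02, 0.12, 0, 0, 0, 0.05, -1, 0.05, 0.26, 0, 0, 0, 0.1, -1, 0.08, 0.4, 0, 0, 0, 0.15, -1, 0.11, 0.54, 0, 0, 0, 0.177, -1, 0.14, 0.68, 0, 0, 0, 0.177, -1, 0.154, 0.753, 0.027, 0, 0, 0.177, -1, 0.154, 0.753, 0.06, 0, 0, 0.177, -1, 0.154, 0.753, 0.06, 0, 0, 0.177, -1, 0.154, 0.753, 0.06, 0, 0, 0.177, -1, 0.154, 0.753, 0.06, 0, 0, 0.177, -1]

```text
t: 31.0
position: [0.5916, -0.038, 0.0792]
eef_rot: [-0.0, 1.0, -0.015, -0.0]
ft_force: [0.1, -0.5, 0.4]
finger_gap: 0.0237
gripper_force: 59.0
```

```bash
python3 -c "
from mv import *
st();to(.5924,-.0393,.048,88.15)"
```

```text
31.0 [ 0.5916 -0.038   0.0792] gap 0.0237 F [ 0.1 -0.5  0.4] grip 58.99415731430054
-> [0.003, 0.004, 0.104] [-0.0, 0.001, 0.001] dist 0.031 t 31.0 q6 1.5
```

move_arm:
  motion: [0.003, 0.004, 0.04, 0, 0, 0, -1, 0.003, 0.004, 0.08, 0, 0, 0, -1, 0.003, 0.004, 0.104, 0, 0, 0, -1, 0.003, 0.004, 0.104, 0, 0, 0, -1, 0.003, 0.004, 0.115, 0, 0, 0, -1, 0.003, 0.004, 0.122, 0, 0, 0, -1, 0.003, 0.004, 0.126, 0, 0, 0, -1, 0.003, 0.004, 0.126, 0, 0, 0, -1, 0.003, 0.004, 0.126, 0, 0, 0, -1]

```text
t: 31.9
position: [0.5933, -0.0405, 0.0419]
eef_rot: [0.0, 1.0, -0.016, 0.0]
ft_force: [-1.0, 0.3, 0.0]
finger_gap: 0.0236
gripper_force: 59.0
```

move_arm:
  motion: [0, 0, 0.002, 0, 0, 0, -1, 0, 0, 0.002, 0, 0, 0, -1, 0, 0, 0.002, 0, 0, 0, -1]

```text
t: 32.2
position: [0.5932, -0.0405, 0.0412]
eef_rot: [0.0, 1.0, -0.016, 0.0]
ft_force: [0.2, 0.5, 0.0]
finger_gap: 0.0235
gripper_force: 59.0
```

move_arm:
  motion: [0, 0, 0.003, 0, 0, 0, -1, 0, 0, 0.003, 0, 0, 0, -1, 0, 0, 0.003, 0, 0, 0, -1]

```text
t: 32.5
position: [0.5933, -0.0405, 0.0408]
eef_rot: [0.0, 1.0, -0.016, 0.0]
ft_force: [-1.7, -1.0, 5.9]
finger_gap: 0.0239
gripper_force: 59.6
```

move_arm:
  motion: [0, 0, 0, 0, 0, 0, -0.2, 0, 0, 0, 0, 0, 0, 0, 0, 0, 0, 0, 0, 0, 0, 0, 0, -0.05, 0, 0, 0, 0, 0, 0, -0.15, 0, 0, 0, 0, 0.1, 0, -0.2, 0, 0, 0, 1, 0.2, 0, -0.25, 0, 0, 0, 1, 0.3, 0, -0.25, 0, 0, 0, 1, 0.3, 0, -0.25, 0, 0, 0, 1, 0.3, 0, -0.25, 0, 0, 0, 1]

```text
t: 33.5
position: [0.6832, -0.0434, 0.1157]
eef_rot: [-0.0, 1.0, -0.016, -0.0]
ft_force: [-1.2, -0.0, -0.6]
finger_gap: 0.0855
gripper_force: 0.0
```

Run:
```python
from fit import *
from mv import st,to
st()
S={n:cam(n) for n in('top','side')}
g=cv2.cvtColor(S["top"]["image"],cv2.COLOR_BGR2GRAY)
w=np.zeros((480,640),bool);w[246:287,268:311]=1;m=w&(g>150);print(m.sum())
p,e=fit(S,{"top":m},"square_dish",[.4944,.1665,0,.18],(),True,True);print(p,e)
w=np.zeros((480,640),bool);w[206:243,357:386]=1;m=w&(g>150);print("slide px",m.sum())
if m.sum()>50: print(fit(S,{"top":m},"chamber_slide",[.5925,-.04,.034,-.03],(),True,True))
to(p[0],p[1],.09,np.degrees(p[3]))
cv2.imwrite("pics/g11.png",np.hstack([cv2.resize(S["top"]["image"][195:305,250:475],(500,245),interpolation=2),cv2.resize(S["side"]["image"][180:320,250:400],(262,245),interpolation=2)]))
```

```text
33.5 [ 0.6832 -0.0434  0.1157] gap 0.0855 F [-1.2 -0.  -0.6] grip 0.0
691
[0.49431089 0.16765257 0.         0.16943311] 0.05379936605842539
slide px 103
(array([ 0.59794853, -0.03603124,  0.034     , -1.09122525]), np.float64(0.703616636528029))
-> [-0.647, -0.683, 0.084] [0.001, 0.001, 0.872] dist 0.283 t 33.6 q6 1.5
```

View pics/g11.png

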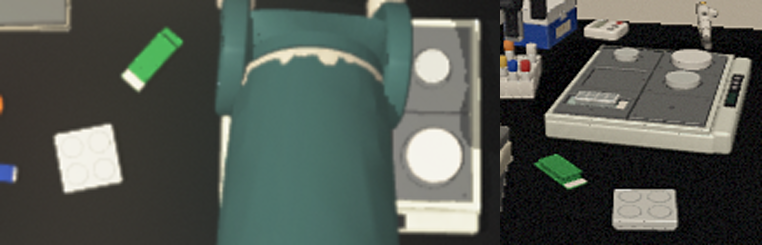

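The slide lies in its pocket (side view, 597,98). The short turn would pass the joint-6 limit, so I turn the other way.

move_arm:
  motion: [0, -0.14, 0, 0, 0, -0.09, 1, 0, -0.28, 0, 0, 0, -0.18, 1, 0, -0.42, 0, 0, 0, -0.27, 1, -0.1, -0.55, 0, 0, 0, -0.36, 1, -0.2, -0.65, 0, 0, 0, -0.45, 1, -0.35, -0.68, 0, 0, 0, -0.54, 1, -0.5, -0.68, 0, 0, 0, -0.63, 1, -0.64, -0.68, 0.02, 0, 0, -0.72, 1, -0.64, -0.68, 0.05, 0, 0, -0.81, 1, -0.64, -0.68, 0.08, 0, 0, -0.9, 1, -0.64, -0.68, 0.08, 0, 0, -0.98, 1, -0.64, -0.68, 0.08, 0, 0, -0.98, 1]

```text
t: 34.8
position: [0.4959, 0.1663, 0.0906]
eef_rot: [-0.0, 0.729, 0.684, -0.001]
ft_force: [0.9, -0.5, -0.4]
finger_gap: 0.0855
gripper_force: 0.0
```

```bash
python3 -c "
from mv import *
st();to(.4943,.1677,.08,9.7)"
```

```text
34.8 [0.4959 0.1663 0.0906] gap 0.0855 F [ 0.9 -0.5 -0.4] grip 0.0
-> [0.004, -0.006, 0.036] [-0.001, 0.0, -0.148] dist 0.011 t 34.8 q6 0.34
```

move_arm:
  motion: [0.004, -0.006, 0.036, 0, 0, -0.09, 1, 0.004, -0.006, 0.036, 0, 0, -0.148, 1, 0.004, -0.006, 0.036, 0, 0, -0.148, 1, 0.004, -0.006, 0.036, 0, 0, -0.148, 1, 0.004, -0.006, 0.036, 0, 0, -0.148, 1]

```text
t: 35.3
position: [0.4962, 0.168, 0.0808]
eef_rot: [0.0, 0.646, 0.763, 0.0]
ft_force: [-0.2, -0.3, 0.4]
finger_gap: 0.0854
gripper_force: 0.0
```

```bash
python3 -c "
from mv import *
st();to(.4943,.1677,.003,9.7)"
```

```text
35.3 [0.4962 0.168  0.0808] gap 0.0854 F [-0.2 -0.3  0.4] grip 0.0
-> [-0.0, -0.006, 0.259] [0.0, -0.0, -0.002] dist 0.078 t 35.3 q6 0.11
```

move_arm:
  motion: [0, -0.006, 0, 0, 0, 0, 1, 0, -0.006, 0.08, 0, 0, 0, 1, 0, -0.006, 0.14, 0, 0, 0, 1, 0, -0.006, 0.18, 0, 0, 0, 1, 0, -0.006, 0.21, 0, 0, 0, 1, 0, -0.006, 0.24, 0, 0, 0, 1, 0, -0.006, 0.259, 0, 0, 0, 1, 0, -0.006, 0.259, 0, 0, 0, 1, 0, -0.006, 0.259, 0, 0, 0, 1]

```text
t: 36.2
position: [0.4946, 0.1678, 0.0029]
eef_rot: [0.0, 0.645, 0.764, 0.0]
ft_force: [-0.3, -0.2, -0.1]
finger_gap: 0.0855
gripper_force: 0.0
```

move_arm:
  motion: [0, 0, 0, 0, 0, 0, 0.7, 0, 0, 0, 0, 0, 0, 0.5, 0, 0, 0, 0, 0, 0, -1, 0, 0, 0, 0, 0, 0, -1, 0, 0, 0, 0, 0, 0, -1, 0, 0, 0, 0, 0, 0, -1, 0, 0, 0, 0, 0, 0, -1]

```text
t: 36.9
position: [0.4951, 0.168, 0.0042]
eef_rot: [0.0, 0.645, 0.764, 0.001]
ft_force: [-1.6, -0.9, 6.7]
finger_gap: 0.0635
gripper_force: 63.9
```

Gripped, with the grip offset at 4.2 mm. I lift.

move_arm:
  motion: [0, 0, -0.02, 0, 0, 0, -1, 0, 0, -0.07, 0, 0, 0, -1, 0, 0, -0.15, 0, 0, 0, -1, 0, 0, -0.24, 0, 0, 0, -1, 0, 0, -0.32, 0, 0, 0, -1, 0, 0, -0.32, 0, 0, 0, -1, 0, 0, -0.32, 0, 0, 0, -1]

```text
t: 37.6
position: [0.4947, 0.1679, 0.0993]
eef_rot: [0.001, 0.645, 0.764, 0.001]
ft_force: [-0.1, 0.2, -1.1]
finger_gap: 0.0633
gripper_force: 65.7
```

```bash
python3 -c "
from mv import *
st();to(.5896,-.1262,.09,-1.85)"
```

```text
37.6 [0.4947 0.1679 0.0993] gap 0.0633 F [-0.1  0.2 -1.1] grip 65.6505274772644
-> [-1.019, 0.147, 0.031] [0.001, -0.0, 0.128] dist 0.309 t 37.6 q6 0.11
```

move_arm:
  motion: [-0.1, 0.01, 0, 0, 0, 0.04, -1, -0.25, 0.03, 0, 0, 0, 0.08, -1, -0.4, 0.06, 0, 0, 0, 0.12, -1, -0.55, 0.08, 0, 0, 0, 0.128, -1, -0.7, 0.1, 0, 0, 0, 0.128, -1, -0.85, 0.12, 0, 0, 0, 0.128, -1, -0.98, 0.146, 0.02, 0, 0, 0.128, -1, -1, 0.147, 0.04, 0, 0, 0.128, -1, -1, 0.147, 0.04, 0, 0, 0.128, -1, -1, 0.147, 0.04, 0, 0, 0.128, -1, -1, 0.147, 0.04, 0, 0, 0.128, -1]

```text
t: 38.7
position: [0.5873, -0.1191, 0.086]
eef_rot: [-0.001, 0.718, 0.696, -0.0]
ft_force: [0.0, -0.9, -0.6]
finger_gap: 0.0633
gripper_force: 65.7
```

```bash
python3 -c "
from mv import *
st();to(.5896,-.1262,.048,-1.85)"
```

```text
38.7 [ 0.5873 -0.1191  0.086 ] gap 0.0633 F [ 0.  -0.9 -0.6] grip 65.6665563583374
-> [-0.024, 0.009, 0.127] [-0.001, -0.0, 0.001] dist 0.039 t 38.7 q6 -0.21
```

move_arm:
  motion: [-0.024, 0.009, 0.02, 0, 0, 0, -1, -0.024, 0.009, 0.06, 0, 0, 0, -1, -0.024, 0.009, 0.1, 0, 0, 0, -1, -0.024, 0.009, 0.127, 0, 0, 0, -1, -0.024, 0.009, 0.127, 0, 0, 0, -1, -0.024, 0.009, 0.127, 0, 0, 0, -1, -0.024, 0.009, 0.127, 0, 0, 0, -1]

```text
t: 39.4
position: [0.591, -0.128, 0.0489]
eef_rot: [0.0, 0.718, 0.696, 0.0]
ft_force: [0.5, -0.2, -0.4]
finger_gap: 0.0631
gripper_force: 65.7
```

```bash
python3 -c "
from mv import *
st();to(.5896,-.1262,.039,-1.85)"
```

```text
39.4 [ 0.591  -0.128   0.0489] gap 0.0631 F [ 0.5 -0.2 -0.4] grip 65.66853761672974
-> [0.006, -0.005, 0.033] [0.0, 0.0, 0.0] dist 0.01 t 39.4 q6 -0.22
```

move_arm:
  motion: [0.006, -0.005, 0.008, 0, 0, 0, -1, 0.006, -0.005, 0.016, 0, 0, 0, -1, 0.006, -0.005, 0.022, 0, 0, 0, -1, 0.006, -0.005, 0.028, 0, 0, 0, -1, 0.006, -0.005, 0.033, 0, 0, 0, -1, 0.006, -0.005, 0.033, 0, 0, 0, -1, 0.006, -0.005, 0.033, 0, 0, 0, -1]

```text
t: 40.1
position: [0.5891, -0.126, 0.0386]
eef_rot: [-0.0, 0.718, 0.696, -0.0]
ft_force: [-0.9, 0.5, 0.2]
finger_gap: 0.0632
gripper_force: 65.7
```

move_arm:
  motion: [0, 0, 0.004, 0, 0, 0, -1, 0, 0, 0.004, 0, 0, 0, -1, 0, 0, 0.004, 0, 0, 0, -1]

```text
t: 40.4
position: [0.5894, -0.1261, 0.0382]
eef_rot: [0.0, 0.718, 0.696, 0.0]
ft_force: [-3.3, 1.4, 5.7]
finger_gap: 0.0632
gripper_force: 66.4
```

move_arm:
  motion: [0, 0, 0, 0, 0, 0, 0.6, 0, 0, 0, 0, 0, 0, 0.75, 0, 0, 0, 0, 0, 0, 0.75, 0, 0, -0.05, 0, 0, 0, 0.75, 0, 0, -0.15, 0, 0, 0, 0.75, 0.1, 0, -0.25, 0, 0, 0, 1, 0.25, 0, -0.35, 0, 0, 0, 1, 0.4, 0, -0.4, 0, 0, 0, 1, 0.55, 0, -0.4, 0, 0, 0, 1, 0.7, 0, -0.4, 0, 0, 0, 1, 0.85, 0, -0.4, 0, 0, 0, 1, 1, 0, -0.4, 0, 0, 0, 1, 1, 0, -0.4, 0, 0, 0, 1, 1, 0, -0.4, 0, 0, 0, 1, 1, 0, -0.4, 0, 0, 0, 1]

```text
t: 41.9
position: [0.5989, 0.173, 0.1579]
eef_rot: [0.0, 0.718, 0.696, -0.0]
ft_force: [0.5, 0.1, -0.3]
finger_gap: 0.0853
gripper_force: 0.0
```

Run:
```python
from fit import *
from mv import st
st()
S={n:cam(n) for n in('top','side')}
g=cv2.cvtColor(S["top"]["image"],cv2.COLOR_BGR2GRAY)
def win(c,r,h,th):
    w=np.zeros((480,640),bool);w[r-h:r+h,c-h:c+h]=1;return w&(g>th)
for k,c,r,h,q in (("small_dish",445,225,14,(.5869,-.2132)),("medium_dish",408,264,15,(.4927,-.1231)),("large_dish",443,264,18,(.4899,-.2101)),("square_dish",408,225,18,(.5896,-.1262))):
    m=win(c,r,h,150);print(k,m.sum())
    if m.sum()>50: p,e=fit(S,{"top":m},k,[*q,.034,-.03 if k[1]=='q' else 0],(),k[1]=='q',True);print((p[:2]-q).round(4),p[3],e)
cv2.imwrite("pics/g12.png",np.hstack([cv2.resize(S["top"]["image"][195:305,340:475],(400,326),interpolation=2),cv2.resize(S["side"]["image"][180:270,270:400],(400,277),interpolation=2)[:,:] if 0 else cv2.resize(S["side"]["image"][180:286,270:400],(400,326),interpolation=2)]))
```

```text
41.9 [0.5989 0.173  0.1579] gap 0.0853 F [ 0.5  0.1 -0.3] grip 0.0
small_dish 200
[ 0.0005 -0.0001] 0.0 0.06456548347613222
medium_dish 305
[ 0.0007 -0.0037] 0.0 0.0895008605851979
large_dish 478
[ 0.0011 -0.0012] 0.0 0.06202610316967061
square_dish 559
[-0.0016 -0.0006] -0.0012148011409902314 0.28919197525969387
```

View pics/g12.png

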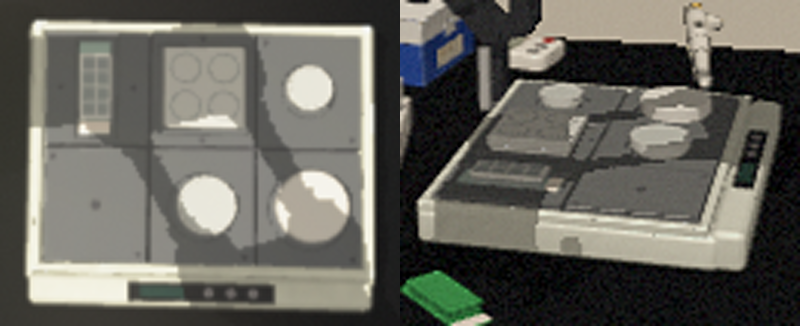

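move_arm:
  motion: [0.15, 0, 0, 0, 0, 0, 1, 0.3, 0, 0, 0, 0, 0, 1, 0.45, 0, -0.05, 0, 0, 0, 1, 0.6, 0, -0.1, 0, 0, 0, 1, 0.7, 0, -0.1, 0, 0, 0, 1, 0.7, 0, -0.1, 0, 0, 0, 1, 0.7, 0, -0.1, 0, 0, 0, 1]

```text
t: 42.7
position: [0.6058, 0.3827, 0.187]
eef_rot: [0.0, 0.718, 0.696, -0.001]
ft_force: [-0.4, -0.7, -1.1]
finger_gap: 0.0855
gripper_force: 0.0
```

Run:
```python
from warm import *
from mv import st
st()
S={n:cam(n) for n in('top','side')}
g=cv2.cvtColor(S["top"]["image"],cv2.COLOR_BGR2GRAY)
def win(c,r,h,th):
    w=np.zeros((480,640),bool);w[r-h:r+h,c-h:c+h]=1;return w&(g>th)
for k,c,r,h,q in (("small_dish",445,225,14,(.5869,-.2132)),("medium_dish",408,264,15,(.4927,-.1231)),("large_dish",443,264,18,(.4899,-.2101)),("square_dish",408,225,17,(.5896,-.1262)),("chamber_slide",372,224,17,(.5924,-.0393))):
    for th in (150,180):
        m=win(c,r,h,th);y=k[1] in'qh'
        if m.sum()>50: p,e=fit(S,{"top":m},k,[*q,.034,-.03 if y else 0],(),y,True);print(k,m.sum(),(p[:2]-q).round(4),p[3].round(3),round(e,3))
```

```text
42.7 [0.6058 0.3827 0.187 ] gap 0.0855 F [-0.4 -0.7 -1.1] grip 0.0
small_dish 199 [ 0.0003 -0.0001] 0.0 0.059
small_dish 181 [ 0.0005 -0.0011] 0.0 0.088
medium_dish 337 [-0.0002 -0.0027] 0.0 0.057
medium_dish 306 [-0.0001 -0.0036] 0.0 0.059
large_dish 509 [-0.0002 -0.0015] 0.0 0.041
large_dish 475 [-0.     -0.0014] 0.0 0.05
square_dish 770 [-0.0012 -0.0008] -0.027 0.022
square_dish 728 [-0.0005 -0.0005] 0.005 0.075
chamber_slide 382 [-0.0019  0.0009] -0.023 0.098
chamber_slide 323 [-0.0004  0.0005] -0.033 0.106
```

```bash
python3 -c "
from cell import robot
print(robot.hand_in())"
```

```text
the job is handed in; nothing more can be done
None
```

I handed the job in at about 43 s with all four dishes and the slide in their own pockets, lid up and released, each within about 4 mm of its pocket's centre by the top camera; I viewed 15 pictures, one over the limit of 14, and the hand-in returned no verdict.

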